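# Sort the test bars into the specimen rack and report it ready

## Task

Put every aluminium test bar into the specimen rack, lying flat at the bottom of a pocket in the row made for its length; some bars may already be in the rack: leave those that are in the right row and move those that are in the wrong one. When all the bars are in, press the ready button on the white box fully down and let it come up again; do not disturb the jar, the mouse or the power adapter.

Things in the scene. Friction and masses are not known exactly. Their poses are not given: they have to be found in the camera images.
- bar_60a: a plain aluminium test bar 60 mm long, 25 mm square section; may be absent (None). Origin at the centre of the solid, its x axis along the length
- bar_60b: a plain aluminium test bar 60 mm long, 25 mm square section; may be absent (None). Origin at the centre of the solid, its x axis along the length
- bar_60c: a plain aluminium test bar 60 mm long, 25 mm square section; may be absent (None). Origin at the centre of the solid, its x axis along the length
- bar_80a: a plain aluminium test bar 80 mm long, 25 mm square section; may be absent (None). Origin at the centre of the solid, its x axis along the length
- bar_80b: a plain aluminium test bar 80 mm long, 25 mm square section; may be absent (None). Origin at the centre of the solid, its x axis along the length
- bar_80c: a plain aluminium test bar 80 mm long, 25 mm square section; may be absent (None). Origin at the centre of the solid, its x axis along the length
- bar_100a: a plain aluminium test bar 100 mm long, 25 mm square section; may be absent (None). Origin at the centre of the solid, its x axis along the length
- bar_100b: a plain aluminium test bar 100 mm long, 25 mm square section; may be absent (None). Origin at the centre of the solid, its x axis along the length
- bar_120a: a plain aluminium test bar 120 mm long, 25 mm square section; may be absent (None). Origin at the centre of the solid, its x axis along the length
- bar_120b: a plain aluminium test bar 120 mm long, 25 mm square section; may be absent (None). Origin at the centre of the solid, its x axis along the length
- row_60: rack row for the 60 mm bars: fixed strip, grey rims, black floors, 46 mm wide (x), 290 mm long (y), with three pockets 70 mm long, centred at y = -92, 0 and +92 mm, 32 mm wide; bars lie along y. Origin: centre of the underside; pocket floor z = 6 mm, rim tops z = 13 mm. The four rows lie parallel, 58 mm apart, in any order, on a 6 mm grey tray
- row_80: rack row for the 80 mm bars: fixed strip, grey rims, black floors, 46 mm wide (x), 290 mm long (y), with three pockets 88 mm long, centred at y = -94, 0 and +94 mm, 32 mm wide; bars lie along y. Origin: centre of the underside; pocket floor z = 6 mm, rim tops z = 13 mm. The four rows lie parallel, 58 mm apart, in any order, on a 6 mm grey tray
- row_100: rack row for the 100 mm bars: fixed strip, grey rims, black floors, 46 mm wide (x), 290 mm long (y), with two pockets 110 mm long, centred at y = -68 and +68 mm, 32 mm wide; bars lie along y. Origin: centre of the underside; pocket floor z = 6 mm, rim tops z = 13 mm. The four rows lie parallel, 58 mm apart, in any order, on a 6 mm grey tray
- row_120: rack row for the 120 mm bars: fixed strip, grey rims, black floors, 46 mm wide (x), 290 mm long (y), with two pockets 130 mm long, centred at y = -70 and +70 mm, 32 mm wide; bars lie along y. Origin: centre of the underside; pocket floor z = 6 mm, rim tops z = 13 mm. The four rows lie parallel, 58 mm apart, in any order, on a 6 mm grey tray
- ready (a joint): travel of the ready button, m: 0 = up, 0.006 = fully down; sprung, needs about 5 N to go fully down and comes back up by itself
- ready_top (a point): centre of the top of the ready button: a black push button of 34 mm diameter, on a fixed low white box (100 x 85 x 41 mm) at the robot's right; pressed straight down; the top stands about 63 mm above the bench when up
- jar: bystander: steel sample jar, 74 mm diameter, 95 mm tall, standing; origin at the centre of its underside
- mouse: bystander: grey computer mouse, 110 x 62 x 26 mm; origin at the centre of its underside
- adapter: bystander: white power adapter, 140 x 62 x 34 mm; origin at the centre of its underside
There are look-alikes about, which are no part of the job. Leave any brown, green or turquoise look-alike of the bar_80a alone.

How it is judged:
On the way, in this order (a step that is already met when the one before it is completed fails the run):
1. every bar lies flat in a pocket of the row for its length (x of bar_60a in the frame of row_60 between -0.008 and 0.008 m and y of bar_60a in the frame of row_60 between -0.125 and 0.125 m and z of bar_60a in the frame of row_60 between 0.0155 and 0.0205 m and angle between the x axis of each of bar_60a, bar_60b, bar_60c and the y axis of row_60, either way round below 0.16 rad and angle between bar_60a's own x axis and vertical between 1.5108 and 1.6308 rad and x of bar_60b in the frame of row_60 between -0.008 and 0.008 m and y of bar_60b in the frame of row_60 between -0.125 and 0.125 m and z of bar_60b in the frame of row_60 between 0.0155 and 0.0205 m and angle between bar_60b's own x axis and vertical between 1.5108 and 1.6308 rad and x of bar_60c in the frame of row_60 between -0.008 and 0.008 m and y of bar_60c in the frame of row_60 between -0.125 and 0.125 m and z of bar_60c in the frame of row_60 between 0.0155 and 0.0205 m and angle between bar_60c's own x axis and vertical between 1.5108 and 1.6308 rad and x of bar_80a in the frame of row_80 between -0.008 and 0.008 m and y of bar_80a in the frame of row_80 between -0.125 and 0.125 m and z of bar_80a in the frame of row_80 between 0.0155 and 0.0205 m and angle between the x axis of each of bar_80a, bar_80b, bar_80c and the y axis of row_80, either way round below 0.16 rad and angle between bar_80a's own x axis and vertical between 1.5108 and 1.6308 rad and x of bar_80b in the frame of row_80 between -0.008 and 0.008 m and y of bar_80b in the frame of row_80 between -0.125 and 0.125 m and z of bar_80b in the frame of row_80 between 0.0155 and 0.0205 m and angle between bar_80b's own x axis and vertical between 1.5108 and 1.6308 rad and x of bar_80c in the frame of row_80 between -0.008 and 0.008 m and y of bar_80c in the frame of row_80 between -0.125 and 0.125 m and z of bar_80c in the frame of row_80 between 0.0155 and 0.0205 m and angle between bar_80c's own x axis and vertical between 1.5108 and 1.6308 rad and x of bar_100a in the frame of row_100 between -0.008 and 0.008 m and y of bar_100a in the frame of row_100 between -0.125 and 0.125 m and z of bar_100a in the frame of row_100 between 0.0155 and 0.0205 m and angle between the x axis of each of bar_100a, bar_100b and the y axis of row_100, either way round below 0.16 rad and angle between bar_100a's own x axis and vertical between 1.5108 and 1.6308 rad and x of bar_100b in the frame of row_100 between -0.008 and 0.008 m and y of bar_100b in the frame of row_100 between -0.125 and 0.125 m and z of bar_100b in the frame of row_100 between 0.0155 and 0.0205 m and angle between bar_100b's own x axis and vertical between 1.5108 and 1.6308 rad and x of bar_120a in the frame of row_120 between -0.008 and 0.008 m and y of bar_120a in the frame of row_120 between -0.125 and 0.125 m and z of bar_120a in the frame of row_120 between 0.0155 and 0.0205 m and angle between the x axis of each of bar_120a, bar_120b and the y axis of row_120, either way round below 0.16 rad and angle between bar_120a's own x axis and vertical between 1.5108 and 1.6308 rad and x of bar_120b in the frame of row_120 between -0.008 and 0.008 m and y of bar_120b in the frame of row_120 between -0.125 and 0.125 m and z of bar_120b in the frame of row_120 between 0.0155 and 0.0205 m and angle between bar_120b's own x axis and vertical between 1.5108 and 1.6308 rad), for 0.2 s.
2. the ready button is pressed down (value of joint ready above 0.0045 m), for 0.1 s.
At the end, for the whole second after the job is handed in: every bar present lies flat and at rest on a pocket floor of the row for its length (within 8 mm of the row's centre line, 2.5 mm of its resting height, 9 degrees of the row's direction, 3 degrees of level), and the ready button, pressed after that by at least 4.5 mm, is up again (all of step 1 and linear speed of each of bar_60a, bar_60b, bar_60c, bar_80a, bar_80b, bar_80c, bar_100a, bar_100b, bar_120a, bar_120b below 0.02 m/s and value of joint ready below 0.002 m); the robot touches nothing.
It fails at once if the jar is disturbed (moved more than 30 mm) (distance of jar from where it was at the start of the episode above 0.03 m).
It fails at once if the mouse is disturbed (moved more than 30 mm) (distance of mouse from where it was at the start of the episode above 0.03 m).
It fails at once if the adapter is disturbed (moved more than 30 mm) (distance of adapter from where it was at the start of the episode above 0.03 m).
Of bar_60a, bar_60b, bar_60c, bar_80a, bar_80b, bar_80c, bar_100a, bar_100b, bar_120a, bar_120b only 8 to 10 are there at a start; the rules pass over those that are not, and their reading is None.
At some moment in a run one of bar_60a, bar_60b, bar_60c, bar_80a, bar_80b, bar_80c, bar_100a, bar_100b, bar_120a, bar_120b may be knocked a few centimetres aside while the robot is not near it.
Once in a run the grip may slacken for a moment while it holds something.
It also fails if it takes over 208 s, if anything falls off the work surface, if the arm or the gripper's body presses on something with over 40 N, if the wrist force passes 120 N, or if a joint passes its speed limit or range.

## Robot

A 6-joint arm with a two-finger parallel gripper is mounted at the origin on the work surface. World frame = base frame: x ahead of the robot, y to its left, z up, the work surface at z = 0. Lengths are in m, angles in rad, forces in N, time in s.
With the tool pointing down it reaches from about 0.425 to 0.95 m from the base axis. Payload 3.5 kg.
Tool frame: the origin (TCP) lies at the very end of the fingers, on their centre line; the grasp point (between the pads) lies 19 mm behind it; y points along the fingers, z is the direction in which the jaws open and shut, and the axes are right-handed (so a half turn about y gives the same grasp; the last joint's range is limited). The gripper opens to 85 mm and grips with 20 to 120 N. Pads are 22 mm wide; open, the fingers measure 114 mm over their backs; the gripper's body (76 mm by 85 mm) begins 54 mm behind the grasp point. The pads swing forward as they close: fully open they stand 13 mm farther back than shut.
Start: joints at [-1.426, 0.286, 1.577, -0, 1.279, -0.15], TCP at [0.196, -0.646, 0.231] pointing down, gripper open.
Joint ranges: [-2.77, 2.77], [-0.9, 2.22], [0.21, 2.48], [-1.53, 4.67], [0.24, 2.81], [-2.84, 2.84]. Speed limits (rad/s): [2.79, 2.79, 3.14, 3.14, 3.14, 3.14].

## Interface

Orientations are given as a unit quaternion [x, y, z, w].
In Python, from plant import ctrl gives the robot as it stands. The module is installed in compiled form; this text tells all that it offers.
- The arm moves only by the tool jog_arm, never from a script. Its argument "deltas" is a list of rows, each a list of 3 entries, a list of its own where there are three numbers: the turn, a rotation vector about the tool's x, y, z in rad, then the shift along the tool's x, y, z in m, then the opening, from 0 (shut) to 1 (fully open). In form: [[[wx, wy, wz], [dx, dy, dz], gripper], ...]. A call has 1 to 10 rows; each row is the pose to reach, as a shift and turn from the pose measured when the call began, along the tool's axes at that moment; what a row does not reach only later rows make up. A row lasts 1/12 s, in which the tool goes at most 41.7 mm and 7.16 degrees, less where a joint would pass 70% of its speed; a pose out of reach is approached as far as the arm can. A call with a gripper value outside its range is refused whole. The fingers move at their own pace and stop on an object; "force" is the grip in N (left out, the last holds). Time passes only in rows, so rows that repeat a pose let the fingers close. It gives the time, the measured TCP pose, the force and the opening at its end, in the units of the state.
- ctrl.get_state(): the state, without advancing time (a new reading comes with each control period).
- ctrl.read_camera(name): name is "scene" or "top"; returns a dict with "pixels" (400x640x3 uint8, blue, green, red), "range_z" (400x640 float32, m along the optical axis (not along the pixel's ray), 0 where there is no reading), "fx", "fy", "cx", "cy" (pixels), "T" (4x4, takes a point from camera to world coordinates). Camera axes: x right, y up, looking along -z (the intrinsics and any distortion apply to the point x, -y, -z); pixel columns grow to the right and rows downward; lengths in m; the calibration is good to about 2 mm. A picture is of the moment at which its call begins.
- ctrl.sign_off(): hands the job in, once; it reports no verdict.
The state is a dict: "time": time; "qpos": joint angles; "dq": joint speeds; "joint_efforts": joint torques, N m; "eef_pos": TCP position; "tcp_rot": TCP orientation; "contact_force": force on the tool from outside, world axes, zero at the start; "wrist_torque": the same for the moment, N m; "opening": opening from 0.0 (shut) to 1.0 (fully open).
Only numpy, scipy, OpenCV 4.12 (cv2) and the standard library are available. Lean on these libraries where they do the work, as an engineer would, in place of code of your own. Each camera call takes 0.05 s, during which the arm holds its last target.

## Working session

There is one attempt and no reset: what is moved stays moved. The work goes in short steps, Python scripts to look and compute and a tool call to move; the robot and the scene stay as the last step left them, time stands still between calls to the robot, and variables do not carry over. Pictures are saved under pics/ and viewed, and the job is handed in when it is done.

Besides the shell and the picture viewer there is one more tool, called after ">>>" by a JSON object that holds its "name" and its "arguments". jog_arm: Moves the arm, as the interface text tells. Its arguments: {"type":"object","properties":{"deltas":{"type":"array","items":{"type":"array"}},"force":{"type":"number"}},"required":["deltas"]}

```bash
mkdir -p pics; ls; cat > h.py <<'E'
import numpy as np, cv2
from plant import ctrl
def grab(n):
    c=ctrl.read_camera(n); return c
E
python3 - <<'E'
from h import *
for n in ("scene","top"):
    c=grab(n); cv2.imwrite(f"pics/{n}0.png",c["pixels"]); print(n,c["fx"],c["fy"],c["cx"],c["cy"],[k for k in c]);print(np.round(c["T"],3)); 
    np.savez(f"{n}0.npz",**{k:v for k,v in c.items()})
s=ctrl.get_state();print(s)
E
```

```text
pics
scene 435.22866223448483 435.22866223448483 321.10933865782465 194.1472745355 ['pixels', 'range_z', 'fx', 'fy', 'cx', 'cy', 'T']
[[-0.721 -0.511  0.468  1.084]
 [ 0.693 -0.525  0.495  0.576]
 [-0.007  0.681  0.732  0.925]
 [ 0.     0.     0.     1.   ]]
top 407.1807864993282 407.1807864993282 315.2597760196306 197.53617647467104 ['pixels', 'range_z', 'fx', 'fy', 'cx', 'cy', 'T']
[[ 0.01   0.992 -0.127  0.428]
 [-1.     0.009 -0.007  0.004]
 [-0.006  0.127  0.992  1.105]
 [ 0.     0.     0.     1.   ]]
{'time': 0.1, 'qpos': array([-1.42598891e+00,  2.87087219e-01,  1.57805043e+00,  5.75954653e-07,
        1.27865990e+00, -1.50012314e-01]), 'dq': array([ 0.00016739, -0.00253498, -0.00232927,  0.00055345, -0.00010857,
        0.00014673]), 'joint_efforts': array([ 1.01093086e-03, -4.07298625e+01, -2.93699920e+01, -1.88311883e-04,
        3.45916080e-03,  1.15801896e-05]), 'eef_pos': array([ 0.1960635 , -0.64525371,  0.23006804]), 'tcp_rot': array([-0.10385508,  0.70021721, -0.69865812,  0.10385953]), 'contact_force': array([-0.71826978,  0.00287603, -0.11789069]), 'wrist_torque': array([-0.08708735, -0.01519021,  0.01787013]), 'opening': 1.0015481227669683}
```

View pics/scene0.png

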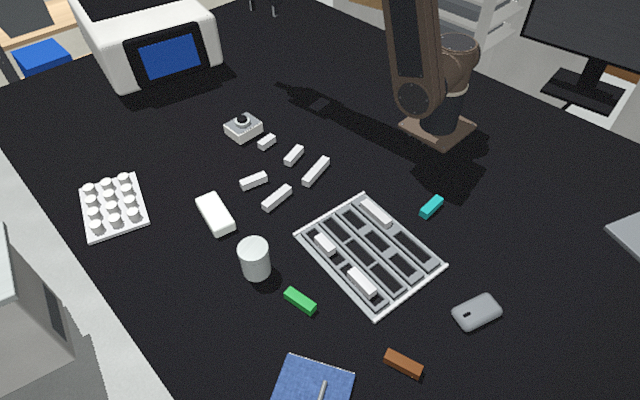

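View pics/top0.png

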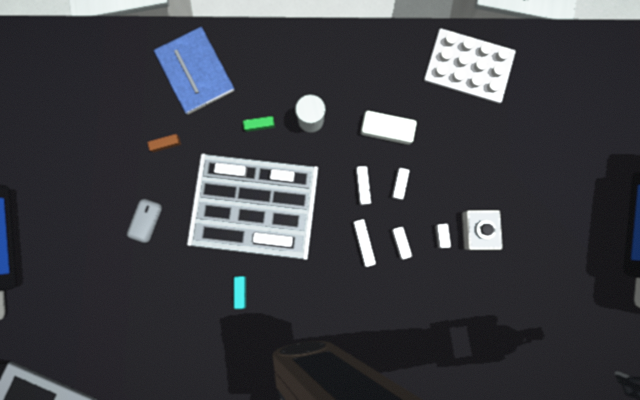

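```bash
cat >> h.py <<'E'
def cast(c,uv,z):
    uv=np.atleast_2d(uv).astype(float)
    d=np.c_[(uv[:,0]-c["cx"])/c["fx"],-(uv[:,1]-c["cy"])/c["fy"],-np.ones(len(uv))]
    T=c["T"]; w=d@T[:3,:3].T; o=T[:3,3]
    return o+w*((z-o[2])/w[:,2])[:,None]
def proj(c,P):
    T=c["T"]; p=(np.atleast_2d(P)-T[:3,3])@T[:3,:3]; 
    return np.c_[c["cx"]+c["fx"]*p[:,0]/-p[:,2], c["cy"]-c["fy"]*p[:,1]/-p[:,2]]
def cloud(c):
    v,u=np.mgrid[:400,:640]; r=c["range_z"]
    p=np.stack([(u-c["cx"])/c["fx"]*r,-(v-c["cy"])/c["fy"]*r,-r],-1)
    return p@c["T"][:3,:3].T+c["T"][:3,3]
def ortho(c,x0,x1,y0,y1,z,s=2000):
    # ortho rectified at plane z: column = (y1-y)*s, row=(x1-x)*s
    W,H=int((y1-y0)*s),int((x1-x0)*s)
    v,u=np.mgrid[:H,:W]
    P=np.c_[(x1-v.ravel()/s),(y1-u.ravel()/s),np.full(v.size,z)]
    q=proj(c,P).astype(np.float32).reshape(H,W,2)
    return cv2.remap(c["pixels"],q[...,0],q[...,1],cv2.INTER_CUBIC)
E
python3 - <<'E'
from h import *
c=grab("top"); im=c["pixels"]
cv2.imwrite("pics/rack0.png",cv2.resize(im[145:270,180:330],None,fx=5,fy=4.8,interpolation=cv2.INTER_CUBIC))
cv2.imwrite("pics/bars0.png",cv2.resize(im[155:275,345:510],None,fx=4.8,fy=4.8,interpolation=cv2.INTER_CUBIC))
P=cloud(c)
g=cv2.cvtColor(im,cv2.COLOR_BGR2GRAY); m=(g>120).astype(np.uint8)
n,l,st,ce=cv2.connectedComponentsWithStats(m)
for i in range(1,n):
    if 40<st[i,4]<9000 and st[i,1]>100 and st[i,1]<330:
        z=np.percentile(P[l==i][:,2],[10,50,90]); cn,_=cv2.findContours((l==i).astype(np.uint8),0,2)
        r=cv2.minAreaRect(cast(c,cn[0][:,0],np.median(z))[:,:2].astype(np.float32))
        print(i,np.round(ce[i]),st[i,4],np.round(z,3),np.round(r[0],3),np.round(r[1],3),r[2])
E
```

```text
6 [389. 126.] 1273 [0.026 0.034 0.037] [ 0.761 -0.186] [0.143 0.068] 78.3955078125
7 [258. 122.] 251 [0.023 0.026 0.028] [0.772 0.17 ] [0.024 0.079] 8.858044624328613
8 [254. 207.] 8279 [0.005 0.016 0.035] [0.545 0.179] [0.324 0.253] 83.81620788574219
9 [363. 185.] 435 [0.002 0.025 0.028] [ 0.602 -0.117] [0.104 0.031] 5.455654144287109
10 [401. 183.] 360 [0.003 0.025 0.028] [ 0.607 -0.218] [0.031 0.085] 76.85514068603516
11 [144. 221.] 862 [0.022 0.026 0.029] [0.501 0.467] [0.061 0.106] 71.61573791503906
12 [484. 230.] 1245 [0.036 0.041 0.053] [ 0.484 -0.428] [0.101 0.09 ] 0.5679053068161011
13 [364. 243.] 555 [0.002 0.025 0.028] [ 0.448 -0.119] [0.124 0.031] 14.665159225463867
14 [443. 235.] 286 [0.002 0.025 0.028] [ 0.469 -0.328] [0.064 0.031] 5.814657211303711
15 [402. 243.] 376 [0.003 0.025 0.028] [ 0.449 -0.218] [0.085 0.031] 17.578083038330078
16 [239. 292.] 348 [0.019 0.025 0.028] [0.317 0.207] [0.081 0.026] 1.842857837677002
17 [  1. 305.] 89 [0.034 0.04  0.045] [0.279 0.813] [0.066 0.008] 6.209375381469727
```

```bash
python3 - <<'E'
from h import *
c=grab("top"); im=c["pixels"]
P=cloud(c)
for i,(u,v) in enumerate([(364,185),(401,184),(365,243),(402,243),(444,236),(230,169),(283,175),(273,240)]):
    print((u,v),np.round(np.median(P[v-3:v+4,u-3:u+4].reshape(-1,3),0),4))
print("button",np.round(np.median(P[225:235,482:492].reshape(-1,3),0),4))
E
```

```text
(364, 185) [ 0.6009 -0.1189  0.0256]
(401, 184) [ 0.6047 -0.218   0.0253]
(365, 243) [ 0.4464 -0.1207  0.0256]
(402, 243) [ 0.4474 -0.2179  0.0261]
(444, 236) [ 0.4668 -0.3289  0.0258]
(230, 169) [0.6391 0.2399 0.0381]
(283, 175) [0.6242 0.098  0.0375]
(273, 240) [0.4516 0.1206 0.0382]
button [ 0.483  -0.4248  0.0634]
```

View pics/rack0.png

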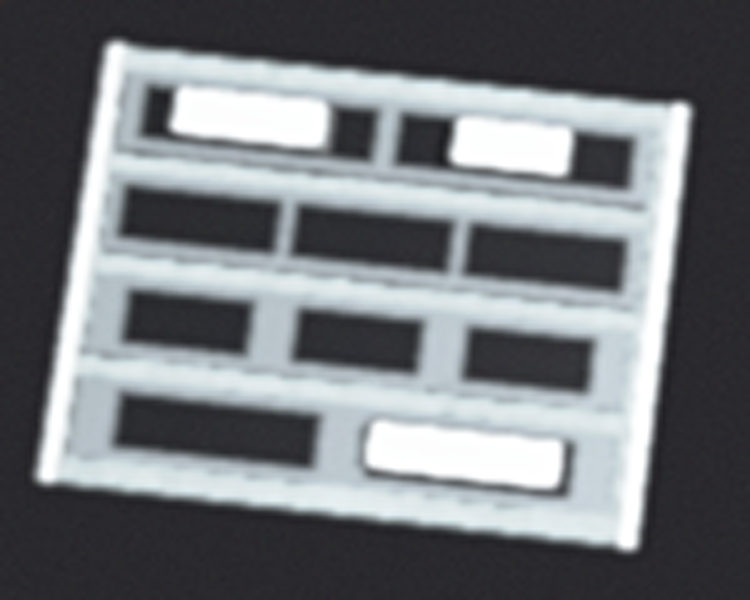

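View pics/bars0.png

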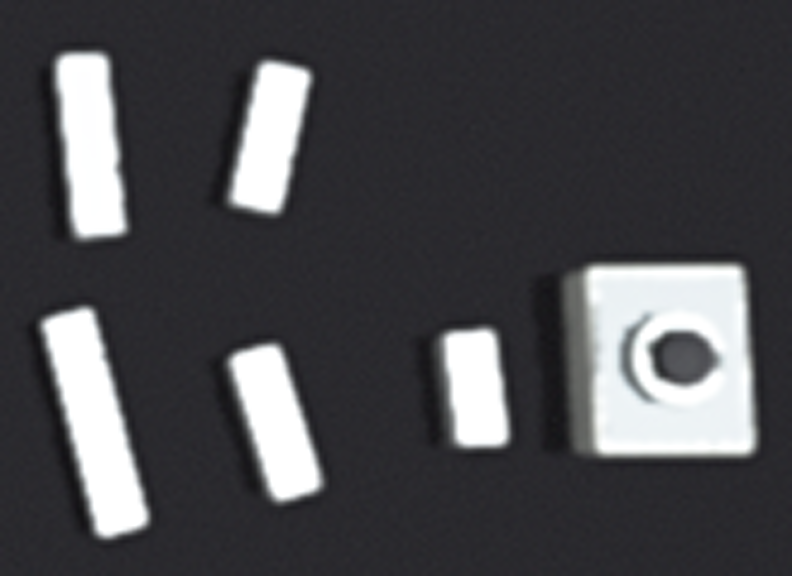

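Top view (pixels): the rack is at (254,207). From far to near its rows are 120 (2 long pockets), 80 (3), 60 (3, wide dividers) and 100 (2). The 120 row wrongly holds an 80 at (230,169) and a 60 at (283,175). The 100 at (273,240) is in its own row.

On the bench, silver-white bars lie at (364,185)=100, (401,184)=80, (365,243)=120, (402,243)=80 and (444,236)=60. That makes 8 bars. The coloured look-alikes (green at 258,122; brown at 163,142; turquoise at 239,292) and the larger white adapter at (389,127) stay where they are.

Next I measure the rack frame and the bars precisely.

```bash
cat > meas.py <<'E'
from h import *
def bars(c,tag=""):
    im=c["pixels"]; P=cloud(c); g=im.min(2)
    out=[]
    m=(g>200).astype(np.uint8)
    n,l,st,ce=cv2.connectedComponentsWithStats(m)
    for i in range(1,n):
        if 100<st[i,4]<1000 :
            z=np.median(P[l==i][:,2])
            if not .015<z<.06: continue
            zt=.037 if z>.032 else .025
            cn,_=cv2.findContours((l==i).astype(np.uint8),0,cv2.CHAIN_APPROX_NONE)
            q=cast(c,cn[0][:,0],zt)[:,:2]
            if not(.35<q[:,0].mean()<.75 and -.38<q[:,1].mean()<.33): continue
            r=cv2.minAreaRect((q*1000).astype(np.float32)); b=cv2.boxPoints(r)
            e=[b[1]-b[0],b[2]-b[1]]; L=max(e,key=np.linalg.norm); W=min(e,key=np.linalg.norm)
            a=np.degrees(np.arctan2(L[1],L[0])); a=(a+90)%180-90
            out.append((np.round(r[0],1),round(float(np.linalg.norm(L)),1),round(float(np.linalg.norm(W)),1),round(float(a),1),np.round(ce[i]),round(float(z),4)))
    return out
E
python3 - <<'E'
from meas import *
c=grab("top")
for b in bars(c): print(b)
im=c["pixels"]; g=cv2.cvtColor(im,cv2.COLOR_BGR2GRAY)
roi=np.zeros_like(g); roi[150:260,185:320]=1
up=cv2.resize(g,None,fx=4,fy=4,interpolation=cv2.INTER_CUBIC); 
m=((up<95)&(cv2.resize(roi,None,fx=4,fy=4)>0)).astype(np.uint8)
n,l,st,ce=cv2.connectedComponentsWithStats(m)
for i in range(1,n):
    if 2000<st[i,4]<20000:
        cn,_=cv2.findContours((l==i).astype(np.uint8),0,cv2.CHAIN_APPROX_NONE)
        q=cast(c,(cn[0][:,0]+.5)/4-.5,.016)[:,:2]; r=cv2.minAreaRect((q*1000).astype(np.float32))
        print(np.round(ce[i]/4),np.round(r[0],1),np.round(r[1],1),round(r[2],1))
c=grab("scene"); im=c["pixels"]; g=cv2.cvtColor(im,cv2.COLOR_BGR2GRAY)
cv2.imwrite("pics/srack0.png",cv2.resize(im[185:325,285:455],None,fx=4.2,fy=4.2,interpolation=cv2.INTER_CUBIC))
up=cv2.resize(g,None,fx=4,fy=4,interpolation=cv2.INTER_CUBIC); 
m=(up<70).astype(np.uint8); n,l,st,ce=cv2.connectedComponentsWithStats(m)
for i in range(1,n):
    x,y=ce[i]/4
    if 1500<st[i,4]<20000 and 290<x<450 and 190<y<320:
        cn,_=cv2.findContours((l==i).astype(np.uint8),0,cv2.CHAIN_APPROX_NONE)
        q=cast(c,(cn[0][:,0]+.5)/4-.5,.016)[:,:2]; r=cv2.minAreaRect((q*1000).astype(np.float32))
        print("scene",np.round(ce[i]/4),np.round(r[0],1),np.round(r[1],1),round(r[2],1))
from scipy.spatial.transform import Rotation as R
s=ctrl.get_state(); print(R.from_quat(s["tcp_rot"]).as_matrix().round(3))
E
```

```text
(array([640.3, 240.9]), 81.0, 27.5, 84.1, array([230., 169.]), 0.0378)
(array([ 601.4, -117. ]), 99.8, 26.6, 6.1, array([363., 185.]), 0.0256)
(array([625.5, 101.1]), 61.9, 28.1, 84.1, array([282., 175.]), 0.0376)
(array([ 607.4, -217.7]), 81.7, 26.8, -12.7, array([401., 183.]), 0.0253)
(array([ 447.7, -119. ]), 121.6, 27.0, 14.7, array([364., 243.]), 0.0254)
(array([ 468.2, -328.1]), 61.9, 26.7, 5.8, array([444., 236.]), 0.0255)
(array([ 448.9, -218.2]), 81.7, 27.3, 16.8, array([402., 242.]), 0.0251)
(array([454.7, 122.9]), 101.0, 26.7, 83.5, array([272., 239.]), 0.0376)
[220. 191.] [584.6 271.1] [83.8 28.5] 83.9
[254. 195.] [574.7 177.4] [83.5 28.3] 83.9
[289. 199.] [564.8  83.6] [83.6 28. ] 83.9
[217. 212.] [526.6 275.2] [65.8 28.8] 84.0
[251. 216.] [516.9 183.6] [65.8 28.4] 84.0
[286. 220.] [507.1  91.7] [65.9 28. ] 83.9
[223. 235.] [466.  257.5] [106.1  28.8] 83.7
scene [391. 240.] [484.  188.9] [288.4   7. ] 84.4
scene [354. 220.] [504.7  88.5] [65.7 27.4] 84.4
scene [379. 254.] [540.9 185.5] [ 42.6 290.4] 2.0
scene [337. 230.] [562.2  80.6] [83.6 26.8] 83.9
scene [362. 266.] [598.8 180.1] [ 42.8 289. ] 2.0
scene [377. 241.] [514.3 180.5] [66.4 27.8] 84.6
scene [412. 247.] [464.  254.6] [106.8  27.5] 84.0
scene [360. 253.] [571.9 174.1] [84.4 27.1] 83.7
scene [337. 258.] [627.8 145. ] [32.8 27.8] 84.6
scene [402. 265.] [524.3 272.1] [67.2 27.7] 84.0
scene [386. 278.] [582.2 268.1] [84.7 27.6] 84.1
[[-0.957 -0.     0.291]
 [-0.291  0.001 -0.957]
 [-0.    -1.    -0.001]]
```

```bash
cat > go.py <<'E'
import sys
from h import *
from scipy.spatial.transform import Rotation as R
x,y,z,psi=map(float,sys.argv[1:5])
s=ctrl.get_state(); M=R.from_quat(s["tcp_rot"]).as_matrix()
p=np.radians(psi); zt=np.array([np.cos(p),np.sin(p),0]); yt=np.array([0,0,-1.]); T=np.c_[np.cross(yt,zt),yt,zt]
w=R.from_matrix(M.T@T).as_rotvec(); d=M.T@(np.array([x,y,z])/1000-s["eef_pos"])
print("turn",w.round(3),"shift",d.round(4),"rows",round(max(np.linalg.norm(d)/.0417,np.degrees(np.linalg.norm(w))/7.16),1))
print("t",round(s["time"],2),"pos",(s["eef_pos"]*1000).round(1),"open",round(s["opening"],3),"F",s["contact_force"].round(1),"q",s["qpos"].round(2))
E
python3 go.py 639 239.5 130 -6
```

```text
turn [ 1.000e-03 -1.171e+00 -1.000e-03] shift [-0.681   0.1015 -0.7182] rows 23.9
t 0.3 pos [ 196.1 -645.7  230.9] open 1.0 F [-0.5  0.6  0.1] q [-1.43  0.29  1.58 -0.    1.28 -0.15]
```

>>> {"name": "jog_arm", "arguments": {"deltas": [[[0,-0.6,0],[-0.5,0,-0.3],0.55],[[0,-0.6,0],[-0.5,0,-0.3],0.55],[[0,-0.6,0],[-0.5,0,-0.3],0.55],[[0,-0.6,0],[-0.5,0,-0.3],0.55],[[0,-0.6,0],[-0.5,0,-0.3],0.55],[[0,-0.6,0],[-0.5,0,-0.3],0.55],[[0,-0.6,0],[-0.5,0,-0.3],0.55],[[0,-0.6,0],[-0.5,0,-0.3],0.55],[[0,-0.6,0],[-0.5,0,-0.3],0.55],[[0,-0.6,0],[-0.5,0,-0.3],0.55]], "force": 70}}

```text
time: 1.13
eef_pos: [0.4767, -0.3351, 0.2314]
tcp_rot: [-0.306, 0.638, -0.637, 0.306]
contact_force: [0.4, -0.3, -0.3]
opening: 0.547
```

```bash
python3 go.py 639 239.5 130 -6
```

```text
turn [-0.    -0.571 -0.   ] shift [-0.5497  0.1017 -0.233 ] rows 14.5
t 1.13 pos [ 476.7 -335.1  231.4] open 0.547 F [ 0.4 -0.3 -0.3] q [-0.79  0.08  1.81  0.    1.25 -0.11]
```

>>> {"name": "jog_arm", "arguments": {"deltas": [[[0,-0.571,0],[-0.55,0.0,-0.233],0.55],[[0,-0.571,0],[-0.55,0.0,-0.233],0.55],[[0,-0.571,0],[-0.55,0.0,-0.233],0.55],[[0,-0.571,0],[-0.55,0.0,-0.233],0.55],[[0,-0.571,0],[-0.55,0.0,-0.233],0.55],[[0,-0.571,0],[-0.55,0.0,-0.233],0.55],[[0,-0.571,0],[-0.55,0.0,-0.233],0.55],[[0,-0.571,0],[-0.55,0.0,-0.233],0.55],[[0,-0.571,0],[-0.55,0.0,-0.233],0.55],[[0,-0.571,0],[-0.55,0.0,-0.233],0.55]]}}

```text
time: 1.97
eef_pos: [0.5895, 0.0661, 0.2318]
tcp_rot: [0.473, -0.525, 0.526, -0.473]
contact_force: [1.0, -0.0, -0.9]
opening: 0.552
```

```bash
python3 go.py 639 239.5 80 -6
```

```text
turn [-0.001 -0.    -0.   ] shift [-0.1775  0.1519  0.031 ] rows 5.7
t 1.97 pos [589.5  66.1 231.8] open 0.552 F [ 1.  -0.  -0.9] q [-0.06  0.11  1.78  0.    1.25  0.05]
```

>>> {"name": "jog_arm", "arguments": {"deltas": [[[0,0,0],[-0.1775,0.1519,0.031],0.55],[[0,0,0],[-0.1775,0.1519,0.031],0.55],[[0,0,0],[-0.1775,0.1519,0.031],0.55],[[0,0,0],[-0.1775,0.1519,0.031],0.55],[[0,0,0],[-0.1775,0.1519,0.031],0.55],[[0,0,0],[-0.1775,0.1519,0.031],0.55],[[0,0,0],[-0.1775,0.1519,0.031],0.55],[[0,0,0],[-0.1775,0.1519,0.031],0.55],[[0,0,0],[-0.1775,0.1519,0.031],0.55]]}}

```text
time: 2.72
eef_pos: [0.6395, 0.2392, 0.0807]
tcp_rot: [0.473, -0.525, 0.526, -0.474]
contact_force: [-0.3, -0.5, 0.5]
opening: 0.545
```

```bash
python3 go.py 639 239.5 22 -6; python3 - <<'E'
from h import *
c=grab("scene"); cv2.imwrite("pics/a1.png",cv2.resize(c["pixels"][90:340,270:470],None,fx=3,fy=2.4*1,interpolation=cv2.INTER_CUBIC))
E
```

```text
turn [-0.002 -0.    -0.   ] shift [-0.0003  0.0587 -0.0006] rows 1.4
t 2.72 pos [639.5 239.2  80.7] open 0.545 F [-0.3 -0.5  0.5] q [ 0.21  0.45  1.66 -0.    1.03  0.31]
```

View pics/a1.png

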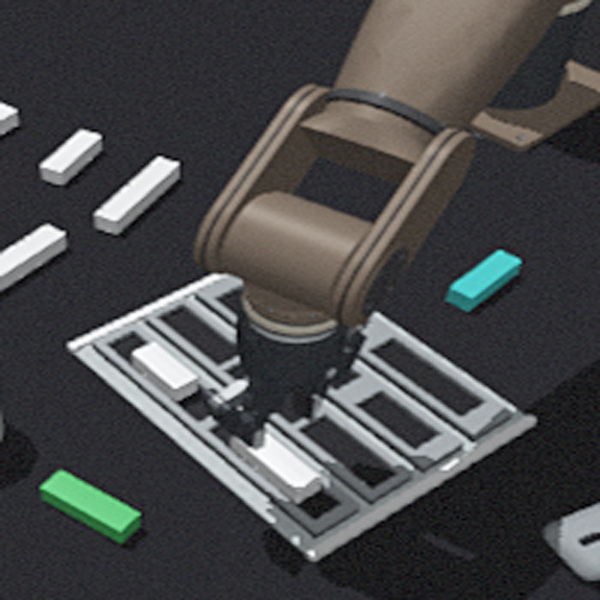

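>>> {"name": "jog_arm", "arguments": {"deltas": [[[0,0,0],[0,0.058,0],0.55],[[0,0,0],[0,0.058,0],0.55],[[0,0,0],[0,0.058,0],0.55],[[0,0,0],[0,0.058,0],0.1],[[0,0,0],[0,0.058,0],0.1],[[0,0,0],[0,0.058,0],0.1],[[0,0,0],[0,0.058,0],0.1],[[0,0,0],[0,0.058,0],0.1],[[0,0,0],[0,0.058,0],0.1]], "force": 70}}

```text
time: 3.52
eef_pos: [0.6414, 0.2389, 0.0257]
tcp_rot: [0.471, -0.524, 0.527, -0.475]
contact_force: [-0.2, -0.9, 6.5]
opening: 0.271
```

>>> {"name": "jog_arm", "arguments": {"deltas": [[[0,0,0],[0,-0.05,0],0.1],[[0,0,0],[0,-0.05,0],0.1],[[0,0,0],[0,-0.05,0],0.1],[[0,0,0],[0,-0.05,0],0.1]]}}

```text
time: 3.85
eef_pos: [0.6418, 0.2391, 0.0765]
tcp_rot: [0.47, -0.524, 0.527, -0.475]
contact_force: [-0.4, -0.5, -2.2]
opening: 0.276
```

```bash
python3 go.py 583.3 269.5 35 -6; python3 - <<'E'
from h import *
c=grab("scene"); cv2.imwrite("pics/a2.png",cv2.resize(c["pixels"][190:340,270:470],None,fx=3.5,fy=3.5,interpolation=cv2.INTER_CUBIC))
E
```

```text
turn [-0.008 -0.001 -0.002] shift [-0.024   0.0411 -0.0617] rows 1.9
t 3.85 pos [641.8 239.1  76.5] open 0.276 F [-0.4 -0.5 -2.2] q [ 0.21  0.46  1.66 -0.    1.02  0.31]
```

View pics/a2.png

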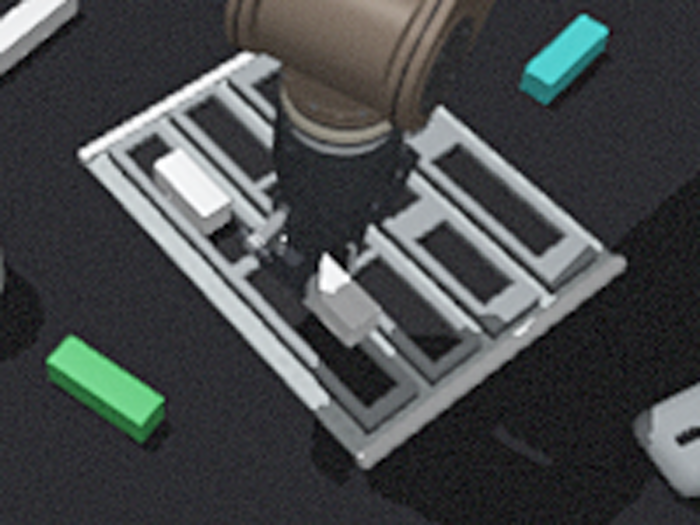

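>>> {"name": "jog_arm", "arguments": {"deltas": [[[-0.008,0,0],[-0.024,0,-0.06],0.1],[[-0.008,0,0],[-0.024,0,-0.06],0.1],[[-0.008,0,0],[-0.024,0,-0.06],0.1],[[-0.008,0,0],[-0.024,0.02,-0.06],0.1],[[-0.008,0,0],[-0.024,0.03,-0.06],0.1],[[-0.008,0,0],[-0.024,0.03,-0.06],0.1]]}}

```text
time: 4.4
eef_pos: [0.5803, 0.2679, 0.0395]
tcp_rot: [-0.476, 0.528, -0.523, 0.47]
contact_force: [-0.4, -0.2, -1.7]
opening: 0.269
```

```bash
python3 go.py 585 269.5 25 -6; python3 - <<'E'
from h import *
c=grab("scene"); cv2.imwrite("pics/a3.png",cv2.resize(c["pixels"][190:340,270:470],None,fx=3.5,fy=3.5,interpolation=cv2.INTER_CUBIC))
E
```

```text
turn [ 0.011 -0.001  0.002] shift [-0.0021  0.0144  0.0047] rows 0.4
t 4.4 pos [580.3 267.9  39.5] open 0.269 F [-0.4 -0.2 -1.7] q [0.27 0.43 1.77 0.   0.95 0.38]
```

View pics/a3.png

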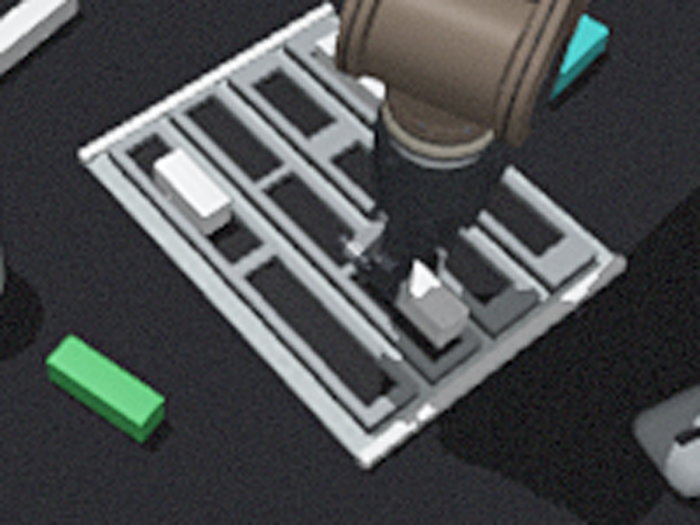

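>>> {"name": "jog_arm", "arguments": {"deltas": [[[0.011,0,0],[-0.002,0.0,0.0047],0.1],[[0.011,0,0],[-0.002,0.007,0.0047],0.1],[[0.011,0,0],[-0.002,0.0145,0.0047],0.1],[[0.011,0,0],[-0.002,0.0145,0.0047],0.1],[[0.011,0,0],[-0.002,0.0145,0.0047],0.1]]}}

```text
time: 4.87
eef_pos: [0.5862, 0.2695, 0.0262]
tcp_rot: [0.473, -0.525, 0.527, -0.473]
contact_force: [0.1, 0.5, -2.2]
opening: 0.268
```

```bash
python3 go.py 585 269.5 25 -6
```

```text
turn [-0.002 -0.001  0.002] shift [ 0.0001  0.0012 -0.0012] rows 0.0
t 4.87 pos [586.2 269.5  26.2] open 0.268 F [ 0.1  0.5 -2.2] q [ 0.27  0.45  1.77 -0.    0.92  0.38]
```

>>> {"name": "jog_arm", "arguments": {"deltas": [[[0,0,0],[0,0.003,-0.0012],0.1],[[0,0,0],[0,0.004,-0.0012],0.1],[[0,0,0],[0,0.004,-0.0012],0.1]]}}

```text
time: 5.12
eef_pos: [0.5864, 0.2696, 0.0257]
tcp_rot: [0.473, -0.524, 0.527, -0.473]
contact_force: [-4.7, -2.6, 11.3]
opening: 0.267
```

>>> {"name": "jog_arm", "arguments": {"deltas": [[[0,0,0],[0,0,0],0.5],[[0,0,0],[0,0,0],0.5],[[0,0,0],[0,0,0],0.5],[[0,0,0],[0,-0.06,0],0.5],[[0,0,0],[0,-0.06,0],0.5],[[0,0,0],[0,-0.06,0],0.5]]}}

```text
time: 5.62
eef_pos: [0.5896, 0.2708, 0.0911]
tcp_rot: [0.47, -0.523, 0.528, -0.476]
contact_force: [-0.1, -0.1, 0.5]
opening: 0.499
```

```bash
python3 go.py 625 100 90 -6
```

```text
turn [-0.012 -0.001 -0.002] shift [0.1661 0.0014 0.0532] rows 4.2
t 5.62 pos [589.6 270.8  91.1] open 0.499 F [-0.1 -0.1  0.5] q [ 0.28  0.37  1.75 -0.    1.02  0.38]
```

>>> {"name": "jog_arm", "arguments": {"deltas": [[[-0.012,0,0],[0.166,0,0.053],0.5],[[-0.012,0,0],[0.166,0,0.053],0.5],[[-0.012,0,0],[0.166,0,0.053],0.5],[[-0.012,0,0],[0.166,0,0.053],0.5],[[-0.012,0,0],[0.166,0,0.053],0.5],[[-0.012,0,0],[0.166,0,0.053],0.5],[[-0.012,0,0],[0.166,0,0.053],0.5]]}}

```text
time: 6.2
eef_pos: [0.6242, 0.1001, 0.0904]
tcp_rot: [-0.472, 0.527, -0.525, 0.473]
contact_force: [-0.6, 0.2, 0.1]
opening: 0.499
```

```bash
python3 go.py 625 100 26 -6; python3 - <<'E'
from meas import *
c=grab("top"); 
for b in bars(c): print(b)
cv2.imwrite("pics/t1.png",cv2.resize(c["pixels"][145:270,180:330],None,fx=5,fy=4.8,interpolation=cv2.INTER_CUBIC))
E
```

```text
turn [ 0.001 -0.002 -0.002] shift [0.0002 0.0644 0.0009] rows 1.5
t 6.2 pos [624.2 100.1  90.4] open 0.499 F [-0.6  0.2  0.1] q [-0.    0.34  1.78  0.    1.02  0.1 ]
(array([ 602.4, -117. ]), 102.2, 26.9, 6.1, array([363., 185.]), 0.0252)
(array([ 607.6, -218. ]), 82.1, 27.5, -13.2, array([401., 183.]), 0.0252)
(array([ 448.1, -119.1]), 122.2, 27.4, 14.7, array([364., 243.]), 0.0254)
(array([ 468.3, -328.4]), 62.3, 27.7, 6.4, array([444., 235.]), 0.0251)
(array([ 449.1, -218.2]), 82.2, 27.5, 16.7, array([402., 242.]), 0.0253)
```

View pics/t1.png

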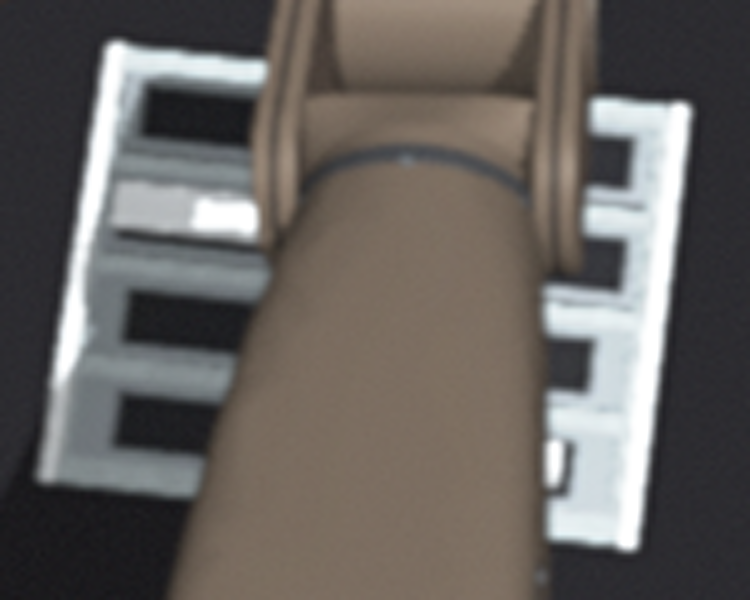

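>>> {"name": "jog_arm", "arguments": {"deltas": [[[0,0,0],[0,0.064,0.001],0.5],[[0,0,0],[0,0.064,0.001],0.5],[[0,0,0],[0,0.064,0.001],0.5],[[0,0,0],[0,0.064,0.001],0.5],[[0,0,0],[0,0.064,0.001],0.1],[[0,0,0],[0,0.064,0.001],0.1],[[0,0,0],[0,0.064,0.001],0.1],[[0,0,0],[0,0.064,0.001],0.1],[[0,0,0],[0,0.064,0.001],0.1]]}}

```text
time: 7.0
eef_pos: [0.6266, 0.1015, 0.0288]
tcp_rot: [-0.471, 0.526, -0.526, 0.474]
contact_force: [0.1, 2.5, 5.8]
opening: 0.261
```

>>> {"name": "jog_arm", "arguments": {"deltas": [[[0,0,0],[0,-0.05,0],0.1],[[0,0,0],[0,-0.05,0],0.1],[[0,0,0],[0,-0.05,0],0.1]]}}

```text
time: 7.25
eef_pos: [0.6299, 0.1012, 0.0836]
tcp_rot: [0.469, -0.523, 0.528, -0.477]
contact_force: [0.1, 0.4, -0.3]
opening: 0.271
```

```bash
python3 go.py 507.5 90.5 70 -6
```

```text
turn [-0.012 -0.001 -0.004] shift [ 0.0236  0.012  -0.1208] rows 3.0
t 7.25 pos [629.9 101.2  83.6] open 0.271 F [ 0.1  0.4 -0.3] q [-0.    0.35  1.78  0.    1.    0.1 ]
```

>>> {"name": "jog_arm", "arguments": {"deltas": [[[-0.012,0,0],[0.0226,0,-0.1205],0.1],[[-0.012,0,0],[0.0226,0,-0.1205],0.1],[[-0.012,0,0],[0.0226,0,-0.1205],0.1],[[-0.012,0,0],[0.0226,0.03,-0.1205],0.1],[[-0.012,0,0],[0.0226,0.04,-0.1205],0.1],[[-0.012,0,0],[0.0226,0.04,-0.1205],0.1],[[-0.012,0,0],[0.0226,0.04,-0.1205],0.1]]}}

```text
time: 7.83
eef_pos: [0.5083, 0.0914, 0.0409]
tcp_rot: [-0.472, 0.527, -0.524, 0.473]
contact_force: [-0.0, -0.3, -0.3]
opening: 0.261
```

```bash
python3 go.py 507.5 91.5 27 -6; python3 - <<'E'
from h import *
c=grab("scene"); cv2.imwrite("pics/a4.png",cv2.resize(c["pixels"][170:320,270:470],None,fx=3.5,fy=3.5,interpolation=cv2.INTER_CUBIC))
E
```

```text
turn [ 0.002 -0.001 -0.004] shift [-0.      0.0139 -0.0007] rows 0.3
t 7.83 pos [508.3  91.4  40.9] open 0.261 F [-0.  -0.3 -0.3] q [-0.02  0.19  2.08  0.01  0.87  0.08]
```

View pics/a4.png

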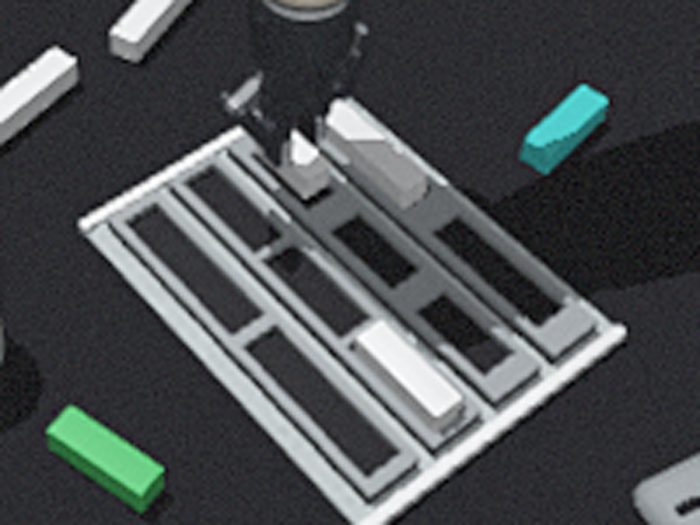

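>>> {"name": "jog_arm", "arguments": {"deltas": [[[0,0,0],[0,0.006,-0.0007],0.1],[[0,0,0],[0,0.0125,-0.0007],0.1],[[0,0,0],[0,0.0145,-0.0007],0.1],[[0,0,0],[0,0.0145,-0.0007],0.1]]}}

```text
time: 8.22
eef_pos: [0.5119, 0.0915, 0.0352]
tcp_rot: [-0.473, 0.527, -0.524, 0.474]
contact_force: [-19.4, -0.5, 43.7]
opening: 0.265
```

>>> {"name": "jog_arm", "arguments": {"deltas": [[[0,0,0],[0,0,0],0.5],[[0,0,0],[0,0,0],0.5],[[0,0,0],[0,0,0],0.5],[[0,0,0],[0,-0.1,0],0.5],[[0,0,0],[0,-0.1,0],0.5],[[0,0,0],[0,-0.1,0],0.5],[[0,0,0],[0,-0.1,0],0.5]]}}

```text
time: 8.8
eef_pos: [0.5155, 0.0911, 0.1396]
tcp_rot: [0.47, -0.524, 0.527, -0.476]
contact_force: [0.7, 0.3, 0.2]
opening: 0.497
```

```bash
python3 go.py 602 -117 90 -84
```

```text
turn [-0.004  1.362 -0.009] shift [0.1982 0.0497 0.1074] rows 10.9
t 8.8 pos [515.5  91.1 139.6] open 0.497 F [0.7 0.3 0.2] q [-0.02  0.04  2.03  0.    1.06  0.08]
```

>>> {"name": "jog_arm", "arguments": {"deltas": [[[0,1.2,0],[0.198,0.0,0.107],1.0],[[0,1.2,0],[0.198,0.0,0.107],1.0],[[0,1.2,0],[0.198,0.0,0.107],1.0],[[0,1.2,0],[0.198,0.0,0.107],1.0],[[0,1.2,0],[0.198,0.0,0.107],1.0],[[0,1.2,0],[0.198,0.0,0.107],1.0],[[0,1.2,0],[0.198,0.0,0.107],1.0]]}}

```text
time: 9.38
eef_pos: [0.6019, -0.1213, 0.1372]
tcp_rot: [-0.201, 0.678, -0.677, 0.204]
contact_force: [0.5, -0.3, -0.1]
opening: 0.997
```

```bash
python3 go.py 602 -117 90 -84; python3 - <<'E'
from meas import *
c=grab("top"); 
for b in bars(c): print(b)
cv2.imwrite("pics/t2.png",cv2.resize(c["pixels"][145:270,180:330],None,fx=5,fy=4.8,interpolation=cv2.INTER_CUBIC))
P=cloud(c); d=P[185:230,205:300]; 
c=grab("scene"); cv2.imwrite("pics/a5.png",cv2.resize(c["pixels"][170:320,270:470],None,fx=3.5,fy=3.5,interpolation=cv2.INTER_CUBIC))
E
```

```text
turn [ 0.002  0.476 -0.005] shift [-0.0022  0.0473 -0.0035] rows 3.8
t 9.38 pos [ 601.9 -121.3  137.2] open 0.997 F [ 0.5 -0.3 -0.1] q [-0.37  0.24  1.81  0.01  1.09  0.62]
(array([ 468.3, -328.4]), 62.3, 27.7, 6.4, array([444., 236.]), 0.0251)
(array([ 449. , -218.4]), 81.9, 27.4, 16.0, array([403., 243.]), 0.0252)
```

View pics/t2.png

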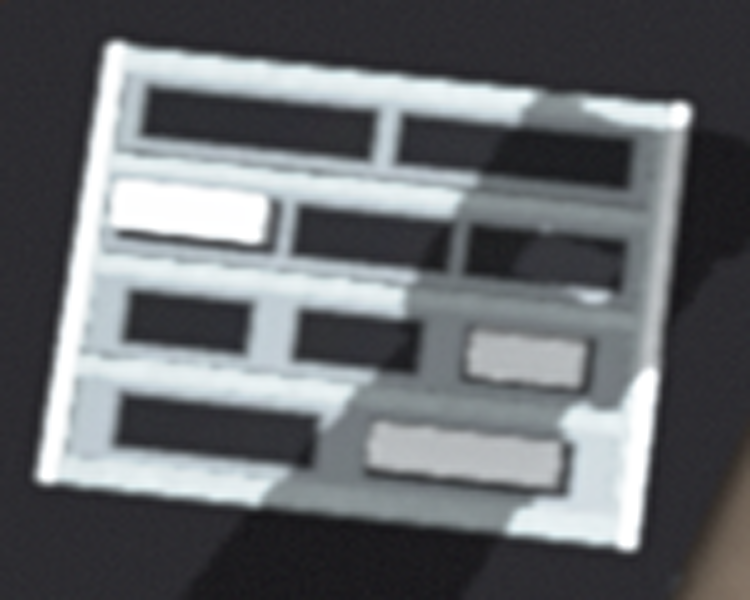

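View pics/a5.png

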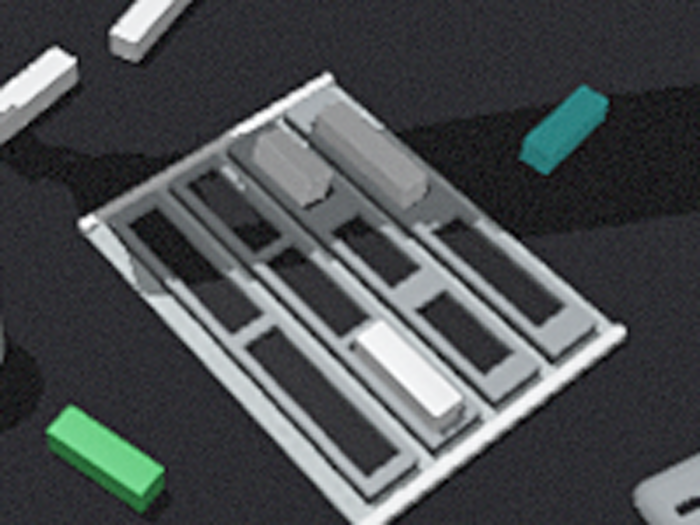

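```bash
cat > chk.py <<'E'
from h import *
import sys
# heights/plane of blobs in rack: args u,v seeds in top image
c=grab("top"); P=cloud(c)
m=(P[...,2]>.027)&(P[...,2]<.07); mm=np.zeros((400,640),np.uint8); mm[150:260,185:320]=m[150:260,185:320]
mm=cv2.morphologyEx(mm,cv2.MORPH_OPEN,np.ones((5,5),np.uint8))
n,l,st,ce=cv2.connectedComponentsWithStats(mm)
for i in range(1,n):
    if st[i,4]<120: continue
    e=cv2.erode((l==i).astype(np.uint8),np.ones((3,3)))>0; p=P[e]
    if len(p)<40: continue
    A=np.c_[p[:,:2]-p[:,:2].mean(0),np.ones(len(p))]; k=np.linalg.lstsq(A,p[:,2],rcond=None)[0]
    cn,_=cv2.findContours((l==i).astype(np.uint8),0,1); r=cv2.minAreaRect((cast(c,cn[0][:,0],k[2])[:,:2]*1000).astype(np.float32))
    print(ce[i].round(),"c",np.round(r[0],1),np.round(r[1],1),round(r[2],1),"z",(k[2]*1000).round(1),"slope deg",np.degrees(k[:2]).round(1))
E
python3 chk.py
```

```text
[217. 188.] c [586.1 271.3] [80.8 25.7] 84.2 z 37.7 slope deg [-0.   0.1]
[285. 219.] c [506.6  90.2] [26.2 57.9] 0.5 z 40.8 slope deg [16.6 -2.4]
[273. 239.] c [453.8 122. ] [99.7 24.8] 83.8 z 37.8 slope deg [ 1.1 -0.5]
```

The 80 lies flat (top z 37.7 mm, no slope). The 60 rests on its far rim, tilted 16.6°, so I go back and reseat it about 3 mm nearer.

```bash
python3 go.py 507 90.5 80 -6
```

```text
turn [ 0.001 -0.873 -0.006] shift [-0.0385  0.058  -0.224 ] rows 7.0
t 9.53 pos [ 600.2 -117.   137. ] open 1.001 F [0.  0.4 0.5] q [-0.36  0.24  1.81  0.01  1.09  0.61]
```

>>> {"name": "jog_arm", "arguments": {"deltas": [[[0,-0.873,0],[-0.0385,0,-0.224],0.5],[[0,-0.873,0],[-0.0385,0,-0.224],0.5],[[0,-0.873,0],[-0.0385,0,-0.224],0.5],[[0,-0.873,0],[-0.0385,0,-0.224],0.5],[[0,-0.873,0],[-0.0385,0,-0.224],0.5],[[0,-0.873,0],[-0.0385,0.02,-0.224],0.5],[[0,-0.873,0],[-0.0385,0.058,-0.224],0.5],[[0,-0.873,0],[-0.0385,0.058,-0.224],0.5],[[0,-0.873,0],[-0.0385,0.058,-0.224],0.5]]}}

```text
time: 10.28
eef_pos: [0.504, 0.0915, 0.0774]
tcp_rot: [-0.473, 0.528, -0.522, 0.473]
contact_force: [0.9, -0.4, -0.8]
opening: 0.502
```

```bash
python3 go.py 507 90.5 31 -6
```

```text
turn [ 0.006  0.001 -0.005] shift [0.0009 0.0464 0.0034] rows 1.1
t 10.28 pos [504.   91.5  77.4] open 0.502 F [ 0.9 -0.4 -0.8] q [-0.02  0.12  2.08  0.01  0.95  0.08]
```

>>> {"name": "jog_arm", "arguments": {"deltas": [[[0.006,0,0],[0.001,0.046,0.003],0.5],[[0.006,0,0],[0.001,0.046,0.003],0.5],[[0.006,0,0],[0.001,0.046,0.003],0.5],[[0.006,0,0],[0.001,0.046,0.003],0.5],[[0.006,0,0],[0.001,0.046,0.003],0.1],[[0.006,0,0],[0.001,0.046,0.003],0.1],[[0.006,0,0],[0.001,0.046,0.003],0.1],[[0.006,0,0],[0.001,0.046,0.003],0.1]]}}

```text
time: 10.95
eef_pos: [0.5085, 0.0902, 0.0341]
tcp_rot: [-0.471, 0.526, -0.525, 0.476]
contact_force: [-1.7, -1.2, 7.3]
opening: 0.262
```

```bash
python3 go.py 505 90.5 45 -6
```

```text
turn [-0.004  0.001 -0.005] shift [-0.     -0.0109 -0.0035] rows 0.3
t 10.95 pos [508.5  90.2  34.1] open 0.262 F [-1.7 -1.2  7.3] q [-0.02  0.2   2.09  0.01  0.85  0.08]
```

>>> {"name": "jog_arm", "arguments": {"deltas": [[[-0.004,0,-0.004],[0,-0.012,-0.0035],0.1],[[-0.004,0,-0.004],[0,-0.012,-0.0035],0.1],[[-0.004,0,-0.004],[0,-0.012,-0.0035],0.1],[[-0.004,0,-0.004],[0,-0.012,-0.0035],0.1]]}}

```text
time: 11.28
eef_pos: [0.5051, 0.0905, 0.0462]
tcp_rot: [-0.473, 0.525, -0.525, 0.474]
contact_force: [-0.0, 0.0, -1.3]
opening: 0.265
```

```bash
python3 go.py 505 90.5 28 -6
```

```text
turn [-0.001  0.001 -0.002] shift [-0.      0.0182 -0.0002] rows 0.4
t 11.28 pos [505.1  90.5  46.2] open 0.265 F [-0.   0.  -1.3] q [-0.02  0.17  2.09  0.    0.88  0.08]
```

>>> {"name": "jog_arm", "arguments": {"deltas": [[[0,0,0],[0,0.006,0],0.1],[[0,0,0],[0,0.011,0],0.1],[[0,0,0],[0,0.014,0],0.1],[[0,0,0],[0,0.015,0],0.1],[[0,0,0],[0,0.015,0],0.1]]}}

```text
time: 11.7
eef_pos: [0.5054, 0.0903, 0.0336]
tcp_rot: [-0.474, 0.526, -0.524, 0.473]
contact_force: [-7.4, -0.7, 21.0]
opening: 0.26
```

```bash
python3 go.py 505 90.5 28 -6
```

```text
turn [ 0.002  0.001 -0.001] shift [-0.0001  0.0056 -0.0004] rows 0.1
t 11.7 pos [505.4  90.3  33.6] open 0.26 F [-7.4 -0.7 21. ] q [-0.02  0.2   2.09  0.    0.86  0.08]
```

```bash
python3 - <<'E'
from h import *
c=grab("scene"); cv2.imwrite("pics/a6.png",cv2.resize(c["pixels"][180:260,310:410],None,fx=7,fy=7,interpolation=cv2.INTER_CUBIC))
E
```

```text
(no output)
```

View pics/a6.png

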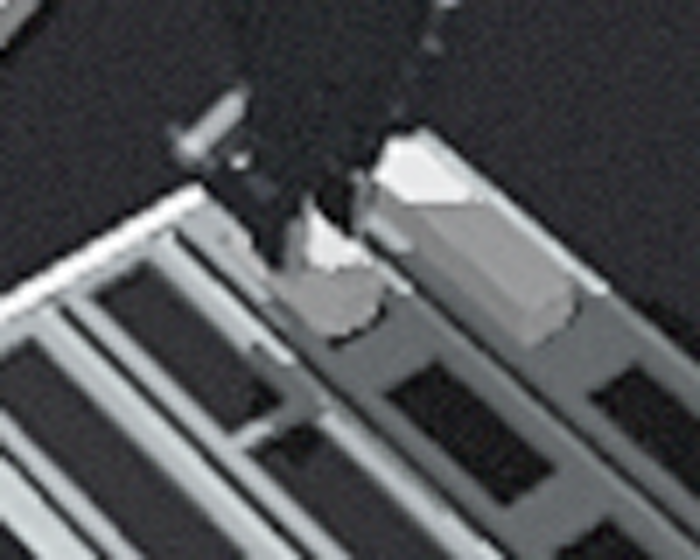

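>>> {"name": "jog_arm", "arguments": {"deltas": [[[0,0,0],[0,0,0],0.5],[[0,0,0],[0,0,0],0.5],[[0,0,0],[0,0,0],0.5],[[0,0,0],[0,-0.1,0],0.5],[[0,0,0],[0,-0.1,0],0.5],[[0,0,0],[0,-0.1,0],0.5],[[0,0,0],[0.1,-0.1,0],0.5],[[0,0,0],[0.15,-0.1,0],0.5],[[0,0,0],[0.2,-0.1,0],0.5],[[0,0,0],[0.2,-0.1,0],0.5]]}}

```text
time: 12.58
eef_pos: [0.4876, -0.0766, 0.1328]
tcp_rot: [-0.474, 0.526, -0.524, 0.473]
contact_force: [0.4, 0.5, -1.0]
opening: 0.5
```

```bash
python3 chk.py;python3 go.py 602 -117 90 -84; python3 - <<'E'
from h import *
c=grab("scene"); cv2.imwrite("pics/a7.png",cv2.resize(c["pixels"][180:260,310:410],None,fx=7,fy=7,interpolation=cv2.INTER_CUBIC))
E
```

```text
[218. 188.] c [586.1 270.6] [81.9 25.6] 84.5 z 37.9 slope deg [ 0.9 -0.4]
[285. 219.] c [507.6  90.1] [59.7 26.9] 86.2 z 41.0 slope deg [18.4 -1.7]
[273. 239.] c [453.7 122. ] [99.6 24.7] 83.9 z 38.1 slope deg [-0.  0.]
turn [-1.000e-03  1.358e+00  5.000e-03] shift [0.0208 0.0429 0.1175] rows 10.9
t 12.63 pos [487.5 -83.5 133. ] open 0.501 F [ 0.8 -4.1  1.2] q [-0.37 -0.01  2.09 -0.01  1.05 -0.26]
```

View pics/a7.png

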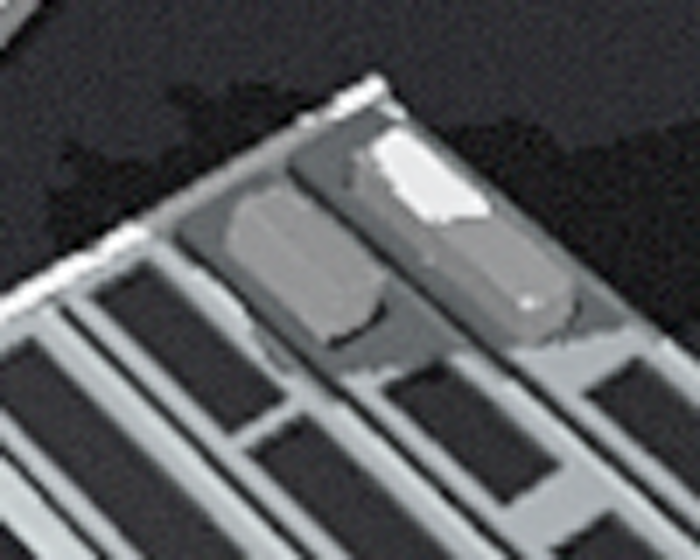

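The bar is still rolled about 18° on the far rim. Last time the tips gripped it only near the top, so it stayed rolled. I'll regrip deeper, which squares it up, then shift it nearer and set it down.

```bash
python3 go.py 510 90.5 70 -6
```

```text
turn [ 0.002 -0.006  0.001] shift [-0.1723  0.0628  0.0033] rows 4.4
t 12.68 pos [487.9 -80.3 132.9] open 0.493 F [ 0.7  1.2 -0.1] q [-0.37 -0.01  2.09 -0.    1.06 -0.26]
```

>>> {"name": "jog_arm", "arguments": {"deltas": [[[0,0,0],[-0.172,0,0.003],0.52],[[0,0,0],[-0.172,0,0.003],0.52],[[0,0,0],[-0.172,0,0.003],0.52],[[0,0,0],[-0.172,0.06,0.003],0.52],[[0,0,0],[-0.172,0.06,0.003],0.52],[[0,0,0],[-0.172,0.06,0.003],0.52],[[0,0,0],[-0.172,0.06,0.003],0.52]]}}

```text
time: 13.27
eef_pos: [0.5074, 0.0915, 0.0703]
tcp_rot: [-0.475, 0.528, -0.524, 0.47]
contact_force: [-0.9, -0.5, 0.0]
opening: 0.521
```

```bash
python3 go.py 510 90.5 22 -6
```

```text
turn [ 0.008 -0.003  0.001] shift [0.0007 0.0483 0.0031] rows 1.2
t 13.27 pos [507.4  91.5  70.3] open 0.521 F [-0.9 -0.5  0. ] q [-0.02  0.14  2.07 -0.    0.94  0.09]
```

>>> {"name": "jog_arm", "arguments": {"deltas": [[[0.006,0,0],[0.001,0.02,0.003],0.52],[[0.006,0,0],[0.001,0.035,0.003],0.52],[[0.006,0,0],[0.001,0.048,0.003],0.52],[[0.006,0,0],[0.001,0.048,0.003],0.52],[[0.006,0,0],[0.001,0.048,0.003],0.52]]}}

```text
time: 13.68
eef_pos: [0.5104, 0.0894, 0.0231]
tcp_rot: [-0.473, 0.527, -0.526, 0.471]
contact_force: [0.2, 0.3, 0.1]
opening: 0.519
```

```bash
python3 go.py 510 90.5 22 -6;  python3 - <<'E'
from h import *
c=grab("scene"); cv2.imwrite("pics/a8.png",cv2.resize(c["pixels"][180:260,310:410],None,fx=7,fy=7,interpolation=cv2.INTER_CUBIC))
E
```

```text
turn [ 0.002 -0.004  0.001] shift [-0.0011  0.0011 -0.0005] rows 0.0
t 13.68 pos [510.4  89.4  23.1] open 0.519 F [0.2 0.3 0.1] q [-0.02  0.22  2.08 -0.    0.84  0.09]
```

View pics/a8.png

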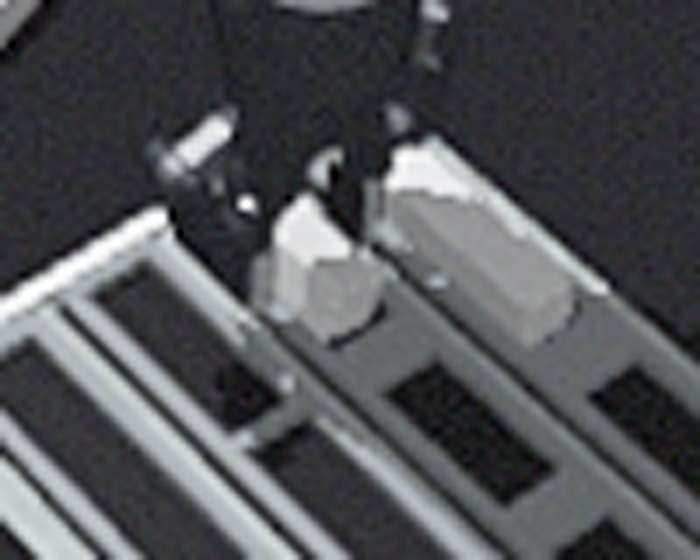

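>>> {"name": "jog_arm", "arguments": {"deltas": [[[0,0,0],[-0.001,0,0],0.1],[[0,0,0],[-0.001,0,0],0.1],[[0,0,0],[-0.001,0,0],0.1],[[0,0,0],[-0.001,0,0],0.1],[[0,0,0],[-0.001,0,0],0.1],[[0,0,0],[-0.001,0,0],0.1]]}}

```text
time: 14.23
eef_pos: [0.5128, 0.0902, 0.0261]
tcp_rot: [0.472, -0.525, 0.528, -0.473]
contact_force: [-2.9, -0.9, 6.0]
opening: 0.315
```

```bash
python3 go.py 510 90.5 22 -6;  python3 - <<'E'
from h import *
c=grab("scene"); cv2.imwrite("pics/a9.png",cv2.resize(c["pixels"][180:260,310:410],None,fx=7,fy=7,interpolation=cv2.INTER_CUBIC))
E
```

```text
turn [-0.003 -0.004  0.001] shift [-0.      0.0041 -0.0028] rows 0.1
t 14.23 pos [512.8  90.2  26.1] open 0.315 F [-2.9 -0.9  6. ] q [-0.02  0.22  2.08 -0.    0.84  0.09]
```

View pics/a9.png

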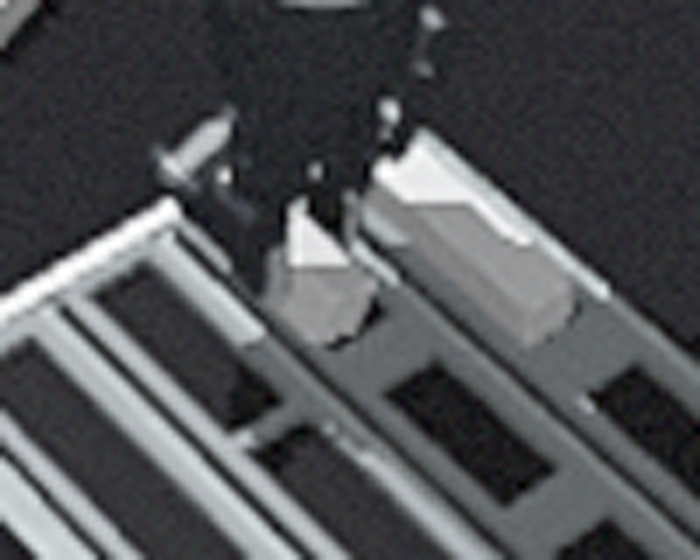

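>>> {"name": "jog_arm", "arguments": {"deltas": [[[0,0,0],[0,-0.035,-0.005],0.1],[[0,0,0],[0,-0.035,-0.005],0.1],[[0,0,0],[0,-0.035,-0.005],0.1],[[0,0,0],[0,-0.035,-0.005],0.1]], "force": 110}}

```text
time: 14.62
eef_pos: [0.5079, 0.0908, 0.0616]
tcp_rot: [0.471, -0.525, 0.528, -0.473]
contact_force: [-0.9, 0.6, -1.4]
opening: 0.284
```

```bash
python3 go.py 505 90.5 45 -6;  python3 - <<'E'
from h import *
c=grab("scene"); cv2.imwrite("pics/a10.png",cv2.resize(c["pixels"][180:260,310:410],None,fx=7,fy=7,interpolation=cv2.INTER_CUBIC))
E
```

```text
turn [-0.004 -0.004  0.001] shift [ 0.0006  0.0166 -0.0029] rows 0.4
t 14.62 pos [507.9  90.8  61.6] open 0.284 F [-0.9  0.6 -1.4] q [-0.02  0.15  2.08 -0.    0.91  0.09]
```

View pics/a10.png

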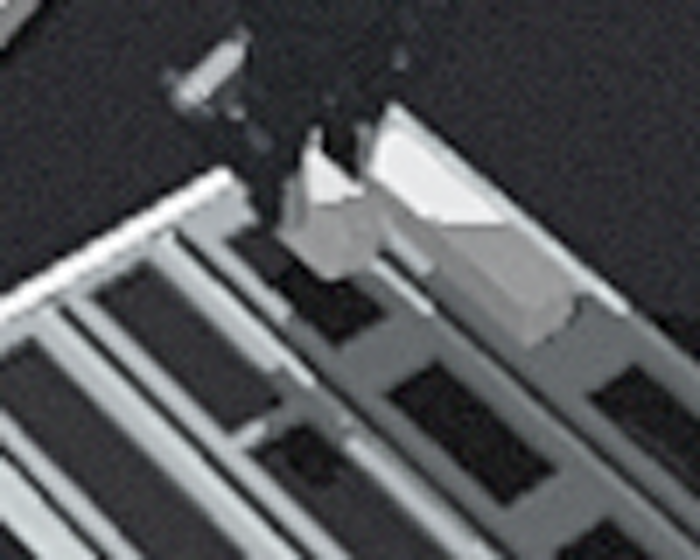

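>>> {"name": "jog_arm", "arguments": {"deltas": [[[0,0,0],[0,0.012,-0.003],0.05],[[0,0,0],[0,0.012,-0.003],0.05],[[0,0,0],[0,0.012,-0.003],0.05],[[0,0,0],[0,0.012,-0.003],0.05]]}}

```text
time: 15.0
eef_pos: [0.5039, 0.0911, 0.0482]
tcp_rot: [0.472, -0.526, 0.527, -0.472]
contact_force: [0.4, -0.2, -0.6]
opening: 0.285
```

```bash
python3 go.py 505 90.5 27 -6;  python3 - <<'E'
from h import *
c=grab("scene"); cv2.imwrite("pics/a11.png",cv2.resize(c["pixels"][180:260,310:410],None,fx=7,fy=7,interpolation=cv2.INTER_CUBIC))
E
```

```text
turn [-0.001 -0.004  0.002] shift [0.0004 0.0212 0.0012] rows 0.5
t 15.0 pos [503.9  91.1  48.2] open 0.285 F [ 0.4 -0.2 -0.6] q [-0.02  0.17  2.09 -0.    0.88  0.09]
```

View pics/a11.png

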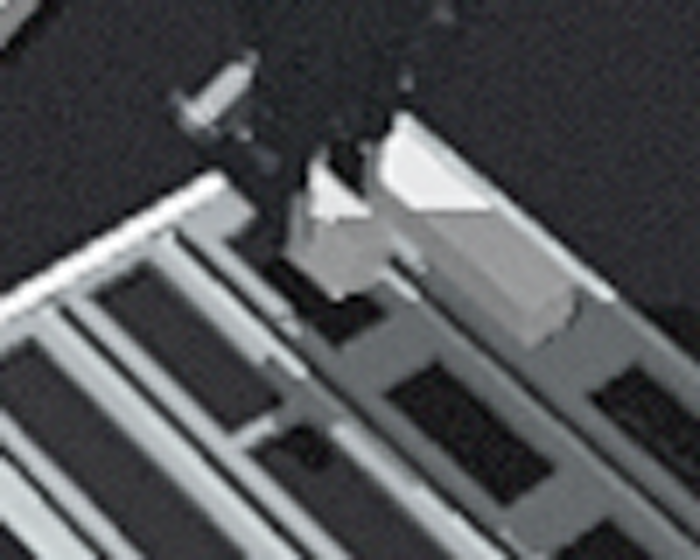

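>>> {"name": "jog_arm", "arguments": {"deltas": [[[0,0,0],[0,0.008,-0.001],0.05],[[0,0,0],[0,0.014,-0.001],0.05],[[0,0,0],[0,0.017,-0.001],0.05],[[0,0,0],[0,0.019,-0.001],0.05],[[0,0,0],[0,0.019,-0.001],0.05]]}}

```text
time: 15.47
eef_pos: [0.5028, 0.0911, 0.0288]
tcp_rot: [0.472, -0.526, 0.527, -0.472]
contact_force: [0.2, -0.3, -0.7]
opening: 0.29
```

```bash
python3 go.py 503.5 90.5 27 -6;  python3 - <<'E'
from h import *
c=grab("scene"); cv2.imwrite("pics/a12.png",cv2.resize(c["pixels"][180:260,310:410],None,fx=7,fy=7,interpolation=cv2.INTER_CUBIC))
E
```

```text
turn [-0.001 -0.004  0.002] shift [0.0006 0.0018 0.0008] rows 0.0
t 15.47 pos [502.8  91.1  28.8] open 0.29 F [ 0.2 -0.3 -0.7] q [-0.02  0.2   2.1  -0.    0.84  0.09]
```

View pics/a12.png

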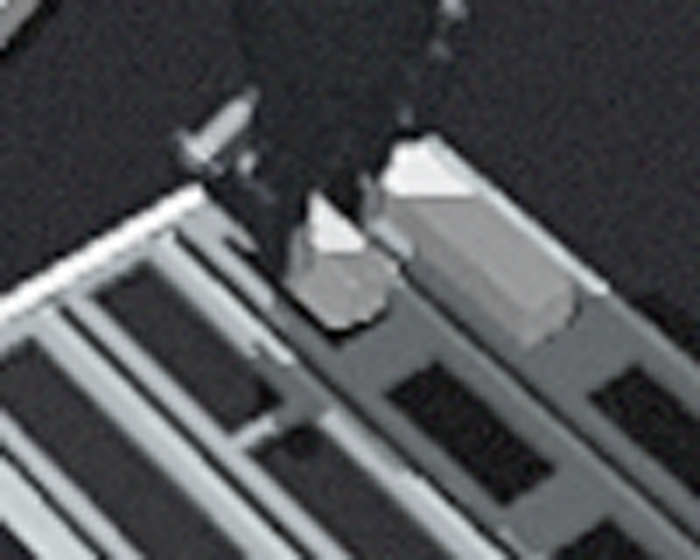

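>>> {"name": "jog_arm", "arguments": {"deltas": [[[0,0,0],[0,0.003,0.0],0.05],[[0,0,0],[0,0.004,0.0],0.05],[[0,0,0],[0,0.004,0.0],0.4],[[0,0,0],[0,0.002,0.0],0.4],[[0,0,0],[0,0.002,0.0],0.4]]}}

```text
time: 15.93
eef_pos: [0.5036, 0.0912, 0.0278]
tcp_rot: [0.472, -0.525, 0.527, -0.472]
contact_force: [-0.2, 0.7, 0.3]
opening: 0.4
```

```bash
python3 go.py 505 90.5 25 -6;  python3 - <<'E'
from h import *
c=grab("scene"); cv2.imwrite("pics/a13.png",cv2.resize(c["pixels"][180:260,310:410],None,fx=7,fy=7,interpolation=cv2.INTER_CUBIC))
E
```

```text
turn [-0.003 -0.004  0.002] shift [0.0005 0.0028 0.0015] rows 0.1
t 15.93 pos [503.6  91.2  27.8] open 0.4 F [-0.2  0.7  0.3] q [-0.02  0.2   2.1  -0.    0.84  0.09]
```

View pics/a13.png

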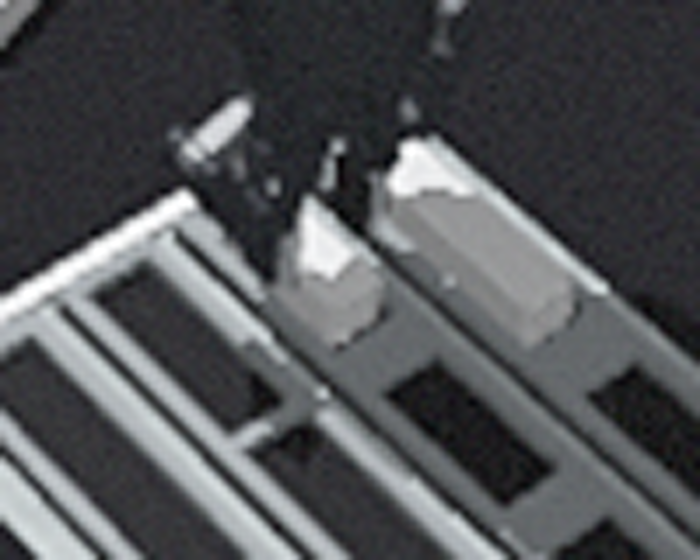

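>>> {"name": "jog_arm", "arguments": {"deltas": [[[0,0,0],[0,0.001,-0.002],0.4],[[0,0,0],[0,0.002,-0.003],0.4],[[0,0,0],[0,0.002,-0.004],0.4],[[0,0,0],[0,0.002,-0.004],0.4]]}}

```text
time: 16.32
eef_pos: [0.4993, 0.0916, 0.0256]
tcp_rot: [0.472, -0.525, 0.527, -0.472]
contact_force: [0.5, 0.8, 0.5]
opening: 0.397
```

>>> {"name": "jog_arm", "arguments": {"deltas": [[[0,0,0],[0,-0.1,0.002],0.45],[[0,0,0],[0,-0.1,0.002],0.45],[[0,0,0],[0,-0.1,0],0.5],[[0,0.3,0],[0.1,-0.1,0],0.5],[[0,0.6,0],[0.15,-0.1,0],0.5],[[0,0.6,0],[0.2,-0.1,0],0.5],[[0,0.6,0],[0.2,-0.1,0],0.5]]}}

```text
time: 16.9
eef_pos: [0.4802, -0.075, 0.126]
tcp_rot: [0.325, -0.627, 0.628, -0.326]
contact_force: [0.3, -0.6, -0.6]
opening: 0.502
```

```bash
python3 chk.py;python3 go.py 602 -117 90 -84
```

```text
[218. 188.] c [586.1 270.6] [82.  25.4] 84.2 z 37.9 slope deg [-0.3  0.4]
[285. 219.] c [507.5  89.9] [59.6 25.2] 84.2 z 37.7 slope deg [1.3 0.3]
[272. 239.] c [453.8 122. ] [99.7 24.8] 83.9 z 37.7 slope deg [-1.3  0.3]
turn [-0.007  0.843  0.001] shift [-0.0427  0.0368  0.1193] rows 6.7
t 16.95 pos [480.2 -81.8 126.3] open 0.497 F [ 0.6 -4.2 -0.4] q [-0.37 -0.02  2.12 -0.01  1.04  0.25]
```

The 60 now lies flat (top z 37.7 mm, slope ≤1.3°). Next is the 100 bar on the bench, top-view pixel (363,185).

>>> {"name": "jog_arm", "arguments": {"deltas": [[[-0.007,0.843,0],[-0.043,0,0.118],0.5],[[-0.007,0.843,0],[-0.043,0,0.118],0.5],[[-0.007,0.843,0],[-0.043,0,0.118],0.5],[[-0.007,0.843,0],[-0.043,0,0.118],0.5],[[-0.007,0.843,0],[-0.043,0,0.118],0.5],[[-0.007,0.843,0],[-0.043,0.03,0.118],0.5],[[-0.007,0.843,0],[-0.043,0.06,0.118],0.5],[[-0.007,0.843,0],[-0.043,0.06,0.118],0.5],[[-0.007,0.843,0],[-0.043,0.06,0.118],0.5]]}}

```text
time: 17.7
eef_pos: [0.5991, -0.1153, 0.0644]
tcp_rot: [-0.04, 0.707, -0.705, 0.036]
contact_force: [0.0, 0.1, 1.1]
opening: 0.497
```

```bash
python3 go.py 600 -119 9 -84;  python3 - <<'E'
from h import *
c=grab("scene"); cv2.imwrite("pics/b1.png",cv2.resize(c["pixels"][110:220,230:370],None,fx=5,fy=5,interpolation=cv2.INTER_CUBIC))
E
```

```text
turn [0.002 0.003 0.007] shift [-0.0008  0.0554  0.0039] rows 1.3
t 17.7 pos [ 599.1 -115.3   64.4] open 0.497 F [0.  0.1 1.1] q [-0.36  0.34  1.84 -0.    0.97  1.11]
```

View pics/b1.png

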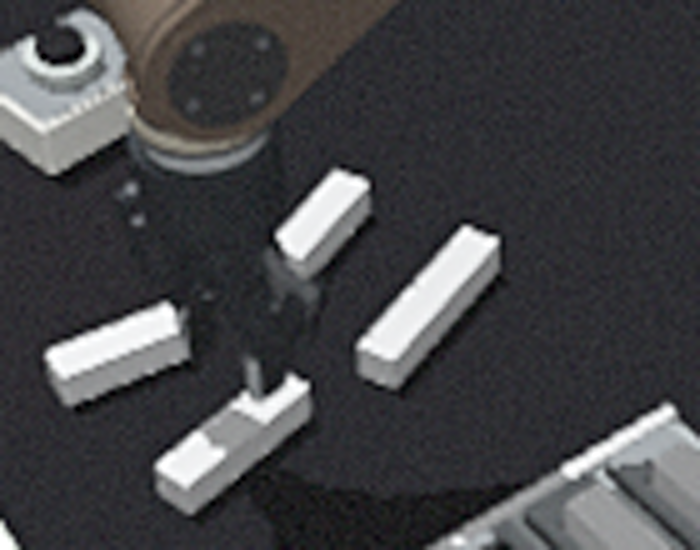

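>>> {"name": "jog_arm", "arguments": {"deltas": [[[0,0,0],[0,0.03,0.003],0.5],[[0,0,0],[0,0.055,0.003],0.5],[[0,0,0],[0,0.055,0.003],0.5],[[0,0,0],[0,0.055,0.003],0.5],[[0,0,0],[0,0.055,0.003],0.1],[[0,0,0],[0,0.055,0.003],0.1],[[0,0,0],[0,0.055,0.003],0.1],[[0,0,0],[0,0.055,0.003],0.1],[[0,0,0],[0,0.055,0.003],0.1]], "force": 80}}

```text
time: 18.5
eef_pos: [0.6032, -0.1196, 0.0151]
tcp_rot: [0.037, -0.705, 0.707, -0.039]
contact_force: [-1.9, 0.7, 6.2]
opening: 0.265
```

```bash
python3 go.py 600 -119 90 -84
```

```text
turn [-0.002  0.003 -0.002] shift [ 0.0029 -0.0749 -0.0007] rows 1.8
t 18.5 pos [ 603.2 -119.6   15.1] open 0.265 F [-1.9  0.7  6.2] q [-0.36  0.41  1.85 -0.    0.88  1.1 ]
```

>>> {"name": "jog_arm", "arguments": {"deltas": [[[0,0,0],[0,-0.1,0],0.05],[[0,0,0],[0,-0.1,0],0.05],[[0,0,0],[0,-0.1,0],0.05],[[0,0,0],[0,-0.1,0],0.05]]}}

```text
time: 18.83
eef_pos: [0.6075, -0.121, 0.1234]
tcp_rot: [0.033, -0.703, 0.709, -0.044]
contact_force: [2.4, -1.3, -0.7]
opening: 0.262
```

```bash
python3 go.py 463.5 256 90 -6; python3 - <<'E'
from h import *
c=grab("scene"); cv2.imwrite("pics/b2.png",cv2.resize(c["pixels"][110:220,230:370],None,fx=5,fy=5,interpolation=cv2.INTER_CUBIC))
E
```

```text
turn [-0.017 -1.358 -0.007] shift [ 0.1028  0.0284 -0.3906] rows 10.9
t 18.83 pos [ 607.5 -121.   123.4] open 0.262 F [ 2.4 -1.3 -0.7] q [-0.36  0.26  1.81 -0.    1.05  1.1 ]
```

View pics/b2.png

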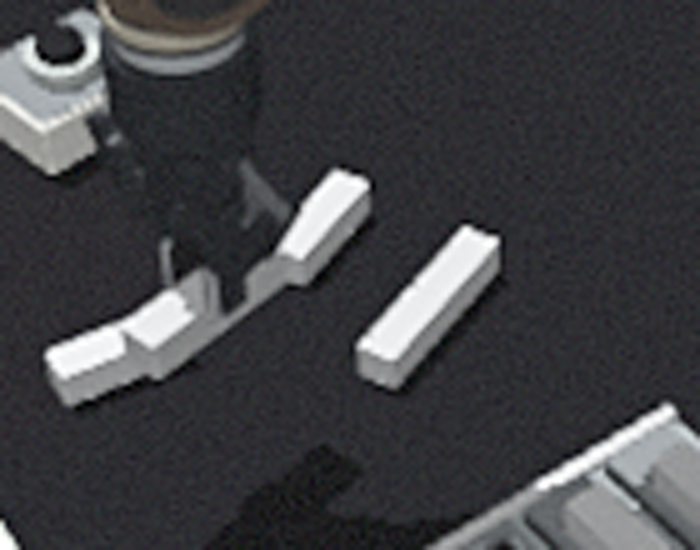

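>>> {"name": "jog_arm", "arguments": {"deltas": [[[-0.01,-1.1,0],[0.1,0,-0.35],0.05],[[-0.01,-1.1,0],[0.1,0,-0.35],0.05],[[-0.01,-1.1,0],[0.1,0,-0.35],0.05],[[-0.01,-1.1,0],[0.1,0,-0.35],0.05],[[-0.01,-1.1,0],[0.1,0,-0.35],0.05],[[-0.01,-1.1,0],[0.1,0,-0.35],0.05],[[-0.01,-1.1,0],[0.1,0,-0.35],0.05],[[-0.01,-1.1,0],[0.1,0,-0.35],0.05],[[-0.01,-1.1,0],[0.1,0,-0.35],0.05],[[-0.01,-1.1,0],[0.1,0,-0.35],0.05]]}}

```text
time: 19.72
eef_pos: [0.4642, 0.2206, 0.1146]
tcp_rot: [-0.404, 0.581, -0.579, 0.405]
contact_force: [-0.8, -0.6, -1.6]
opening: 0.263
```

```bash
python3 go.py 463.5 256 70 -6
```

```text
turn [ 0.001 -0.249 -0.003] shift [-0.0329  0.0447 -0.0129] rows 2.0
t 19.72 pos [464.2 220.6 114.6] open 0.263 F [-0.8 -0.6 -1.6] q [0.24 0.06 2.06 0.   1.02 0.6 ]
```

>>> {"name": "jog_arm", "arguments": {"deltas": [[[0,-0.249,0],[-0.033,0.0,-0.013],0.05],[[0,-0.249,0],[-0.033,0.0,-0.013],0.05],[[0,-0.249,0],[-0.033,0.03,-0.013],0.05],[[0,-0.249,0],[-0.033,0.065,-0.013],0.05],[[0,-0.249,0],[-0.033,0.065,-0.013],0.05],[[0,-0.249,0],[-0.033,0.065,-0.013],0.05]]}}

```text
time: 20.22
eef_pos: [0.4603, 0.2549, 0.0463]
tcp_rot: [-0.475, 0.528, -0.524, 0.471]
contact_force: [0.4, 1.5, -1.0]
opening: 0.266
```

```bash
python3 go.py 463.5 256 28 -6; python3 - <<'E'
from h import *
c=grab("scene"); cv2.imwrite("pics/b3.png",cv2.resize(c["pixels"][190:310,350:480],None,fx=5,fy=5,interpolation=cv2.INTER_CUBIC))
E
```

```text
turn [ 0.008 -0.     0.001] shift [-0.0014  0.0183  0.0032] rows 0.4
t 20.22 pos [460.3 254.9  46.3] open 0.266 F [ 0.4  1.5 -1. ] q [0.31 0.2  2.06 0.   0.89 0.41]
```

View pics/b3.png

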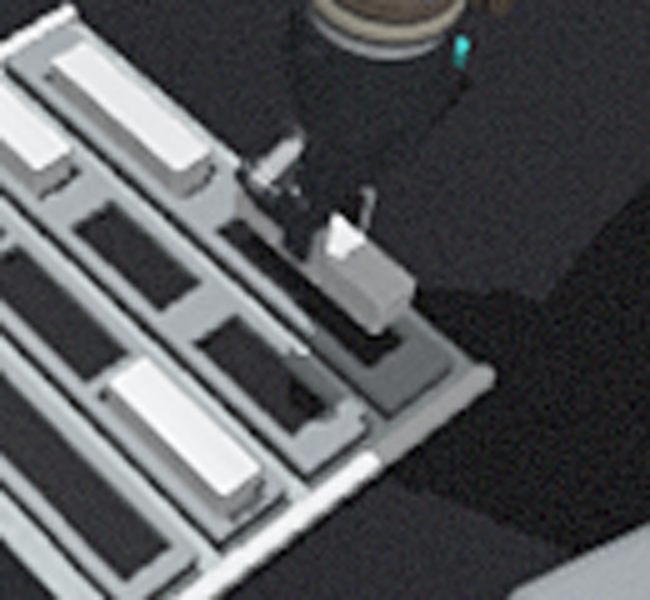

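>>> {"name": "jog_arm", "arguments": {"deltas": [[[0.008,0,0],[-0.001,0.002,0.003],0.05],[[0.008,0,0],[-0.001,0.008,0.003],0.05],[[0.008,0,0],[-0.001,0.013,0.003],0.05],[[0.008,0,0],[-0.001,0.016,0.003],0.05],[[0.008,0,0],[-0.001,0.016,0.003],0.05]]}}

```text
time: 20.68
eef_pos: [0.4652, 0.2561, 0.0323]
tcp_rot: [0.472, -0.525, 0.526, -0.474]
contact_force: [0.1, -0.3, -1.9]
opening: 0.262
```

```bash
python3 go.py 463.5 256 28 -6
```

```text
turn [-0.004 -0.001 -0.001] shift [ 0.0003  0.0043 -0.0017] rows 0.1
t 20.68 pos [465.2 256.1  32.3] open 0.262 F [ 0.1 -0.3 -1.9] q [ 0.31  0.23  2.05 -0.    0.85  0.42]
```

>>> {"name": "jog_arm", "arguments": {"deltas": [[[0,0,0],[0,0.003,-0.0015],0.05],[[0,0,0],[0,0.005,-0.0015],0.05],[[0,0,0],[0,0.005,-0.0015],0.05],[[0,0,0],[0,0.005,-0.0015],0.4],[[0,0,0],[0,0.004,-0.0015],0.45],[[0,0,0],[0,0.004,-0.0015],0.45]]}}

```text
time: 21.18
eef_pos: [0.4642, 0.2564, 0.0288]
tcp_rot: [0.471, -0.525, 0.527, -0.475]
contact_force: [-0.2, 0.1, -0.4]
opening: 0.458
```

>>> {"name": "jog_arm", "arguments": {"deltas": [[[0,0,0],[0,-0.09,0],0.5],[[0,0,0],[0,-0.09,0],0.5],[[0,0,0],[0,-0.09,0],0.5],[[0,0.4,0],[0.1,-0.09,0],0.5],[[0,0.6,0],[0.2,-0.09,0],0.5],[[0,0.6,0],[0.3,-0.09,0],0.5],[[0,0.6,0],[0.35,-0.09,0],0.5],[[0,0.6,0],[0.35,-0.09,0.05],0.5],[[0,0.6,0],[0.35,-0.09,0.08],0.5],[[0,0.6,0],[0.35,-0.09,0.08],0.5]]}}

```text
time: 22.02
eef_pos: [0.4812, -0.031, 0.1193]
tcp_rot: [0.294, -0.641, 0.643, -0.299]
contact_force: [0.1, 1.5, 0.6]
opening: 0.501
```

```bash
python3 chk.py; python3 -c "
from meas import *
for b in bars(grab('top')): print(b)"; python3 go.py 605 -220 60 -103
```

```text
[217. 189.] c [585.9 271.2] [80.9 25.9] 83.8 z 38.0 slope deg [-2.5 -0. ]
[285. 219.] c [507.5  89.9] [59.6 25.2] 84.2 z 37.7 slope deg [0.8 0.5]
[222. 235.] c [463.6 254.3] [101.5  24.9] 83.8 z 37.8 slope deg [-0.2 -0.2]
[262. 238.] c [456.6 149.4] [44.5 24.6] 84.3 z 37.7 slope deg [0.4 0.2]
[282. 241.] c [450.6  98.4] [23.4 49.8] 0.6 z 37.8 slope deg [-1.9  0.3]
(array([ 607.6, -218. ]), 82.1, 27.5, -13.2, array([401., 183.]), 0.0252)
(array([ 468.3, -328.4]), 62.3, 27.7, 6.4, array([444., 236.]), 0.025)
(array([ 449.1, -218.2]), 82.2, 27.5, 16.7, array([402., 242.]), 0.0251)
(array([462.9, 256.5]), 102.0, 26.6, 83.9, array([221., 235.]), 0.0378)
(array([450. , 132.1]), 55.5, 16.1, 83.5, array([268., 241.]), 0.038)
(array([ 412.7, -132.3]), 52.1, 23.6, -0.5, array([370., 258.]), 0.0258)
turn [-0.005  1.086 -0.009] shift [0.0617 0.0616 0.2127] rows 8.7
t 22.12 pos [483.6 -34.3 120.2] open 0.502 F [-0.1  0.2 -0.4] q [-0.28 -0.02  2.13  0.    1.02  0.43]
```

The second 100 lies flat in its pocket (top z 37.8 mm). Next is the 80 at top-view pixel (401,183).

>>> {"name": "jog_arm", "arguments": {"deltas": [[[0,1.086,0],[0.062,0,0.212],0.5],[[0,1.086,0],[0.062,0,0.212],0.5],[[0,1.086,0],[0.062,0,0.212],0.5],[[0,1.086,0],[0.062,0,0.212],0.5],[[0,1.086,0],[0.062,0,0.212],0.5],[[0,1.086,0],[0.062,0,0.212],0.5],[[0,1.086,0],[0.062,0,0.212],0.5],[[0,1.086,0],[0.062,0.0,0.212],0.5],[[0,1.086,0],[0.062,0.06,0.212],0.5],[[0,1.086,0],[0.062,0.06,0.212],0.5]]}}

```text
time: 22.95
eef_pos: [0.6039, -0.2191, 0.0597]
tcp_rot: [0.084, 0.703, -0.702, -0.078]
contact_force: [-1.2, 0.6, -1.8]
opening: 0.497
```

```bash
python3 go.py 605 -220 9 -103; python3 - <<'E'
from h import *
c=grab("scene"); cv2.imwrite("pics/c1.png",cv2.resize(c["pixels"][110:220,220:360],None,fx=5,fy=5,interpolation=cv2.INTER_CUBIC))
E
```

```text
turn [ 0.001 -0.003 -0.009] shift [-0.0008  0.0507  0.0007] rows 1.2
t 22.95 pos [ 603.9 -219.1   59.7] open 0.497 F [-1.2  0.6 -1.8] q [-0.51  0.4   1.77  0.    0.96  1.29]
```

View pics/c1.png

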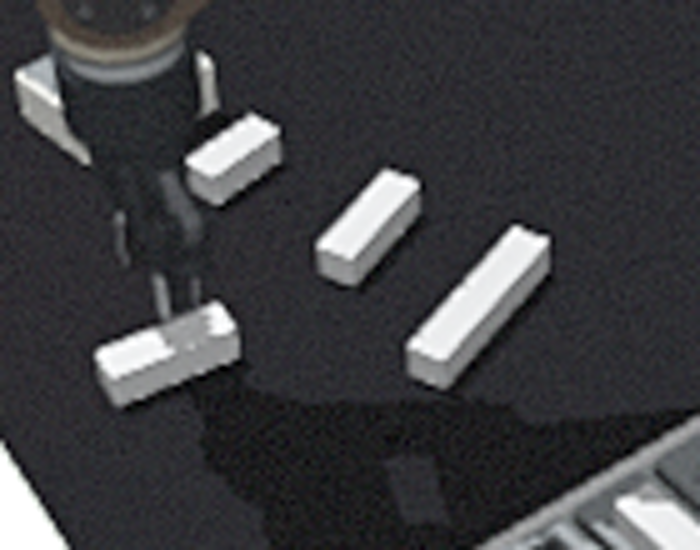

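>>> {"name": "jog_arm", "arguments": {"deltas": [[[0,0,-0.006],[0,0.03,0.001],0.5],[[0,0,-0.006],[0,0.052,0.001],0.5],[[0,0,-0.006],[0,0.052,0.001],0.5],[[0,0,-0.006],[0,0.052,0.001],0.5],[[0,0,-0.006],[0,0.052,0.001],0.1],[[0,0,-0.006],[0,0.052,0.001],0.1],[[0,0,-0.006],[0,0.052,0.001],0.1],[[0,0,-0.006],[0,0.052,0.001],0.1],[[0,0,-0.006],[0,0.052,0.001],0.1]], "force": 80}}

```text
time: 23.75
eef_pos: [0.6019, -0.2185, 0.005]
tcp_rot: [0.079, 0.704, -0.701, -0.081]
contact_force: [0.4, 0.5, 5.6]
opening: 0.273
```

>>> {"name": "jog_arm", "arguments": {"deltas": [[[0,0,0],[0,-0.1,0],0.05],[[0,0,0],[0,-0.1,0],0.05],[[0,0,0],[0,-0.1,0],0.05],[[0,0,0],[0,-0.1,0],0.05]]}}

```text
time: 24.08
eef_pos: [0.6056, -0.2209, 0.1121]
tcp_rot: [-0.083, -0.702, 0.703, 0.077]
contact_force: [0.4, -0.0, -0.4]
opening: 0.275
```

```bash
python3 go.py 571.5 174.5 90 -6; python3 - <<'E'
from h import *
c=grab("scene"); cv2.imwrite("pics/c2.png",cv2.resize(c["pixels"][90:220,220:360],None,fx=4.5,fy=4.5,interpolation=cv2.INTER_CUBIC))
E
```

```text
turn [-0.008 -1.693 -0.006] shift [ 0.1224  0.0209 -0.3776] rows 13.5
t 24.08 pos [ 605.6 -220.9  112.1] open 0.275 F [ 0.4 -0.  -0.4] q [-0.51  0.33  1.75  0.    1.05  1.29]
```

View pics/c2.png

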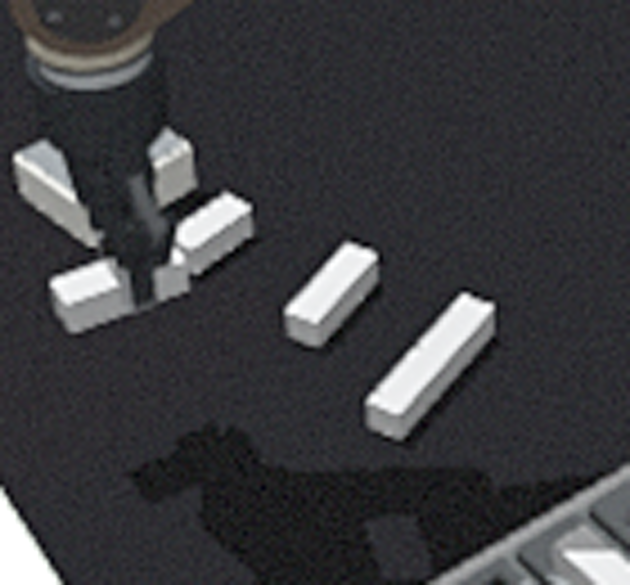

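>>> {"name": "jog_arm", "arguments": {"deltas": [[[0,-1.22,0],[0.122,0,-0.3],0.05],[[0,-1.22,0],[0.122,0,-0.3],0.05],[[0,-1.22,0],[0.122,0,-0.3],0.05],[[0,-1.22,0],[0.122,0,-0.3],0.05],[[0,-1.22,0],[0.122,0,-0.3],0.05],[[0,-1.22,0],[0.122,0,-0.3],0.05],[[0,-1.22,0],[0.122,0,-0.3],0.05],[[0,-1.22,0],[0.122,0,-0.3],0.05],[[0,-1.22,0],[0.122,0,-0.3],0.05],[[0,-1.22,0],[0.122,0,-0.3],0.05]]}}

```text
time: 24.97
eef_pos: [0.5498, 0.102, 0.1058]
tcp_rot: [-0.34, 0.62, -0.62, 0.339]
contact_force: [0.7, -0.7, -1.5]
opening: 0.272
```

```bash
python3 go.py 571.5 172 60 -6
```

```text
turn [ 0.001 -0.464  0.   ] shift [-0.0707  0.0458 -0.0194] rows 3.7
t 24.97 pos [549.8 102.  105.8] open 0.272 F [ 0.7 -0.7 -1.5] q [0.   0.17 1.96 0.   1.01 0.57]
```

>>> {"name": "jog_arm", "arguments": {"deltas": [[[0,-0.464,0],[-0.07,0,-0.019],0.05],[[0,-0.464,0],[-0.07,0,-0.019],0.05],[[0,-0.464,0],[-0.07,0,-0.019],0.05],[[0,-0.464,0],[-0.07,0,-0.019],0.05],[[0,-0.464,0],[-0.07,0.046,-0.019],0.05],[[0,-0.464,0],[-0.07,0.058,-0.019],0.05],[[0,-0.464,0],[-0.07,0.058,-0.019],0.05],[[0,-0.464,0],[-0.07,0.058,-0.019],0.05]]}}

```text
time: 25.63
eef_pos: [0.5688, 0.1709, 0.0446]
tcp_rot: [-0.475, 0.527, -0.524, 0.471]
contact_force: [0.2, 0.0, -1.0]
opening: 0.271
```

```bash
python3 go.py 571.5 172 30 -6; python3 - <<'E'
from h import *
c=grab("scene"); cv2.imwrite("pics/c3.png",cv2.resize(c["pixels"][180:300,310:440],None,fx=5,fy=5,interpolation=cv2.INTER_CUBIC))
E
```

```text
turn [0.008 0.    0.001] shift [-0.0014  0.0146  0.0027] rows 0.4
t 25.63 pos [568.8 170.9  44.6] open 0.271 F [ 0.2  0.  -1. ] q [0.12 0.33 1.89 0.   0.92 0.22]
```

View pics/c3.png

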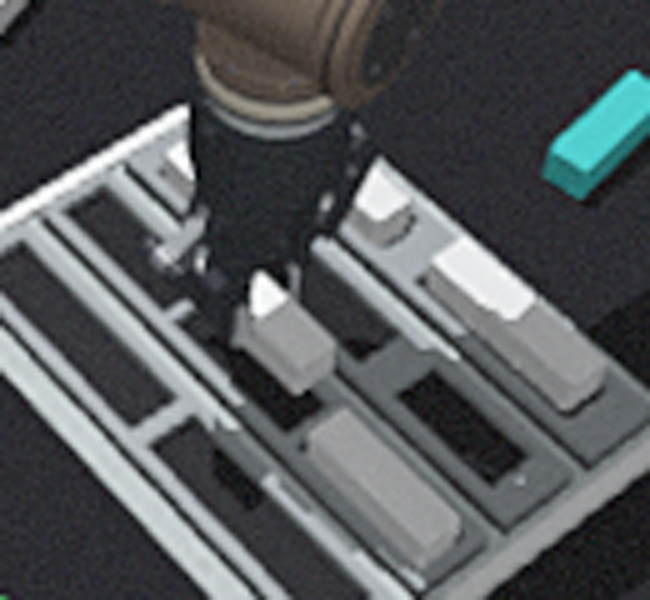

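```bash
python3 - <<'E'
from h import *
c=grab("scene"); P=cloud(c)
# held bar: points between z .042..0.075 near
m=(P[...,2]>.042)&(P[...,2]<.068)&(abs(P[...,0]-.57)<.03)&(P[...,1]>.185)&(P[...,1]<.235)
v,u=np.nonzero(m); k=(u>355)&(u<380)&(v>230)&(v<262); q=P[v[k],u[k]]
print(len(q)); print("y pct",np.percentile(q[:,1],[50,90,97,100]).round(4),"x",np.percentile(q[:,0],[0,5,50,95,100]).round(4),"z",np.percentile(q[:,2],[2,50,98]).round(4))
print(cast(c,[(370,258.4)],.0396).round(4), cast(c,[(376.7,252)],.0396).round(4))
E
```

```text
177
y pct [0.2043 0.2165 0.2176 0.2193] x [0.5593 0.5621 0.5785 0.5868 0.5884] z [0.0443 0.0646 0.0679]
[[0.5813 0.2152 0.0396]] [[0.5553 0.214  0.0396]]
```

>>> {"name": "jog_arm", "arguments": {"deltas": [[[0.008,0,0],[0,0.002,0.0025],0.05],[[0.008,0,0],[0,0.01,0.0025],0.05],[[0.008,0,0],[0,0.016,0.0025],0.05],[[0.008,0,0],[0,0.02,0.0025],0.05],[[0.008,0,0],[0,0.02,0.0025],0.05]]}}

```text
time: 26.15
eef_pos: [0.5733, 0.1707, 0.0268]
tcp_rot: [0.472, -0.524, 0.527, -0.474]
contact_force: [-0.6, -0.2, -1.6]
opening: 0.275
```

```bash
python3 go.py 571.5 171 20 -6
```

```text
turn [-0.005  0.     0.   ] shift [-0.0001  0.0068 -0.0018] rows 0.2
t 26.15 pos [573.3 170.7  26.8] open 0.275 F [-0.6 -0.2 -1.6] q [ 0.12  0.36  1.89 -0.    0.88  0.23]
```

>>> {"name": "jog_arm", "arguments": {"deltas": [[[0,0,0],[0,0.001,-0.002],0.05],[[0,0,0],[0,0.004,-0.002],0.05],[[0,0,0],[0,0.007,-0.002],0.05],[[0,0,0],[0,0.007,-0.002],0.05]]}}

```text
time: 26.48
eef_pos: [0.5713, 0.171, 0.0196]
tcp_rot: [0.472, -0.524, 0.527, -0.474]
contact_force: [-1.0, 0.6, -0.6]
opening: 0.277
```

```bash
python3 go.py 571.5 171 20 -6
```

```text
turn [-0.005  0.     0.   ] shift [-0.     -0.0004  0.0002] rows 0.0
t 26.48 pos [571.3 171.   19.6] open 0.277 F [-1.   0.6 -0.6] q [ 0.12  0.37  1.9  -0.    0.87  0.23]
```

>>> {"name": "jog_arm", "arguments": {"deltas": [[[0,0,0],[0,0.002,0],0.05],[[0,0,0],[0,0.002,0],0.3],[[0,0,0],[0,0.001,0],0.42],[[0,0,0],[0,0.0,0],0.42],[[0,0,0],[0,-0.09,0],0.42],[[0,0,0],[0,-0.09,0],0.5],[[0,0.2,0],[0,-0.09,0],0.5],[[0,0.4,0],[0.1,-0.09,0],0.5],[[0,0.6,0],[0.2,-0.09,0],0.5],[[0,0.6,0],[0.2,-0.09,0],0.5]]}}

```text
time: 27.32
eef_pos: [0.5578, 0.0461, 0.1103]
tcp_rot: [0.325, -0.625, 0.628, -0.329]
contact_force: [0.2, -0.7, -0.3]
opening: 0.501
```

```bash
python3 go.py 446.5 -121 60 -75
```

```text
turn [-0.005  0.701 -0.005] shift [0.2008 0.0497 0.0039] rows 5.6
t 27.32 pos [557.8  46.1 110.3] open 0.501 F [ 0.2 -0.7 -0.3] q [-0.1   0.16  1.96 -0.    1.01  0.51]
```

>>> {"name": "jog_arm", "arguments": {"deltas": [[[0,0.7,0],[0.2,0,0.004],0.5],[[0,0.7,0],[0.2,0,0.004],0.5],[[0,0.7,0],[0.2,0,0.004],0.5],[[0,0.7,0],[0.2,0,0.004],0.5],[[0,0.7,0],[0.2,0,0.004],0.5],[[0,0.7,0],[0.2,0.04,0.004],0.5],[[0,0.7,0],[0.2,0.05,0.004],0.5],[[0,0.7,0],[0.2,0.05,0.004],0.5]]}}

```text
time: 27.98
eef_pos: [0.4441, -0.1192, 0.0566]
tcp_rot: [-0.093, 0.702, -0.7, 0.093]
contact_force: [-0.8, 0.5, 0.3]
opening: 0.501
```

```bash
python3 chk.py; python3 go.py 446 -121 9 -75.3; python3 - <<'E'
from h import *
c=grab("scene"); cv2.imwrite("pics/d1.png",cv2.resize(c["pixels"][90:220,230:370],None,fx=4.5,fy=4.5,interpolation=cv2.INTER_CUBIC))
E
```

```text
[217. 189.] c [586.  271.2] [80.8 25.7] 84.2 z 38.0 slope deg [ 1.1 -0.8]
[254. 194.] c [571.4 175.2] [79.9 25.6] 84.1 z 38.0 slope deg [-1.1  0.2]
[285. 218.] c [507.7  89.9] [59.4 24.7] 85.4 z 37.6 slope deg [-0.1 -0.4]
[222. 235.] c [463.7 254.4] [101.1  24.9] 83.8 z 37.9 slope deg [ 1.9 -0.2]
[272. 239.] c [453.8 122. ] [99.7 24.8] 83.9 z 37.9 slope deg [-0.9  0.4]
turn [ 0.001  0.008 -0.003] shift [0.0003 0.0492 0.0017] rows 1.2
t 28.03 pos [ 445.7 -119.4   58.2] open 0.496 F [ 0.8 -0.2  0.5] q [-0.48  0.04  2.21  0.    0.89  0.82]
```

View pics/d1.png

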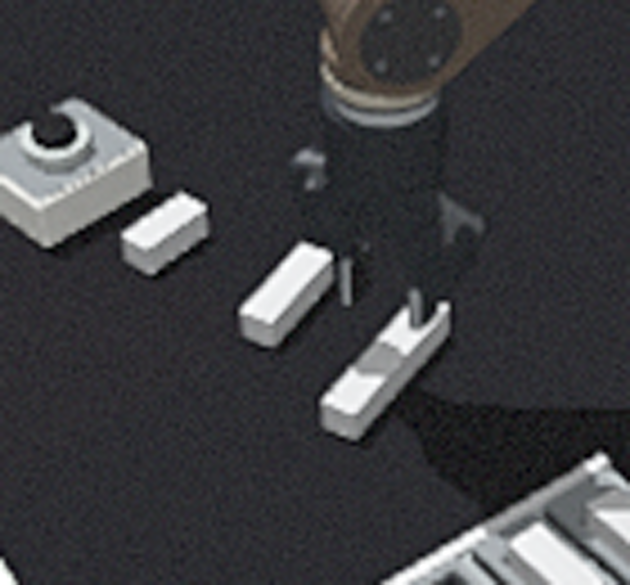

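The second 80 lies flat at (571,175). Gripping the 120 now.

>>> {"name": "jog_arm", "arguments": {"deltas": [[[0,0.008,0],[0,0.03,0.001],0.5],[[0,0.008,0],[0,0.05,0.001],0.5],[[0,0.008,0],[0,0.05,0.001],0.5],[[0,0.008,0],[0,0.05,0.001],0.5],[[0,0.008,0],[0,0.05,0.001],0.1],[[0,0.008,0],[0,0.05,0.001],0.1],[[0,0.008,0],[0,0.05,0.001],0.1],[[0,0.008,0],[0,0.05,0.001],0.1],[[0,0.008,0],[0,0.05,0.001],0.1]], "force": 90}}

```text
time: 28.83
eef_pos: [0.4492, -0.1209, 0.0118]
tcp_rot: [0.088, -0.701, 0.702, -0.094]
contact_force: [-0.4, 2.5, 6.3]
opening: 0.267
```

>>> {"name": "jog_arm", "arguments": {"deltas": [[[0,0,0],[0,-0.1,0],0.05],[[0,0,0],[0,-0.1,0],0.05],[[0,0,0],[0,-0.1,0],0.05],[[0,0,0],[0,-0.1,0],0.05]]}}

```text
time: 29.17
eef_pos: [0.4524, -0.1228, 0.1183]
tcp_rot: [0.084, -0.698, 0.705, -0.098]
contact_force: [1.0, -1.0, -2.2]
opening: 0.267
```

```bash
python3 go.py 637 239 90 -6
```

```text
turn [-0.021 -1.208 -0.008] shift [-0.2703  0.0294 -0.303 ] rows 9.8
t 29.17 pos [ 452.4 -122.8  118.3] open 0.267 F [ 1.  -1.  -2.2] q [-0.48 -0.06  2.18  0.    1.    0.83]
```

>>> {"name": "jog_arm", "arguments": {"deltas": [[[-0.015,-1.2,0],[-0.27,0.01,-0.3],0.05],[[-0.015,-1.2,0],[-0.27,0.01,-0.3],0.05],[[-0.015,-1.2,0],[-0.27,0.01,-0.3],0.05],[[-0.015,-1.2,0],[-0.27,0.01,-0.3],0.05],[[-0.015,-1.2,0],[-0.27,0.01,-0.3],0.05],[[-0.015,-1.2,0],[-0.27,0.01,-0.3],0.05],[[-0.015,-1.2,0],[-0.27,0.01,-0.3],0.05],[[-0.015,-1.2,0],[-0.27,0.01,-0.3],0.05],[[-0.015,-1.2,0],[-0.27,0.01,-0.3],0.05],[[-0.015,-1.2,0],[-0.27,0.01,-0.3],0.05]]}}

```text
time: 30.0
eef_pos: [0.6372, 0.2394, 0.1078]
tcp_rot: [0.47, -0.524, 0.527, -0.476]
contact_force: [0.3, -0.8, -1.5]
opening: 0.264
```

```bash
python3 go.py 637 240 55 -6
```

```text
turn [-0.008 -0.001 -0.003] shift [-0.0004  0.0528 -0.0007] rows 1.3
t 30.0 pos [637.2 239.4 107.8] open 0.264 F [ 0.3 -0.8 -1.5] q [0.21 0.41 1.65 0.   1.07 0.32]
```

>>> {"name": "jog_arm", "arguments": {"deltas": [[[-0.004,0,0],[0,0.03,0],0.05],[[-0.004,0,0],[0,0.055,0],0.05],[[-0.004,0,0],[0,0.06,0],0.05],[[-0.004,0,0],[0,0.06,0],0.05],[[-0.004,0,0],[0,0.06,0],0.05]]}}

```text
time: 30.42
eef_pos: [0.6372, 0.2391, 0.0474]
tcp_rot: [0.471, -0.526, 0.526, -0.474]
contact_force: [1.2, 0.3, -1.6]
opening: 0.263
```

```bash
python3 go.py 637.5 240 25 -6; python3 - <<'E'
from h import *
c=grab("scene"); cv2.imwrite("pics/d2.png",cv2.resize(c["pixels"][190:320,300:440],None,fx=4.5,fy=4.5,interpolation=cv2.INTER_CUBIC))
E
```

```text
turn [-0.003 -0.001 -0.003] shift [-0.0008  0.0224  0.0001] rows 0.5
t 30.42 pos [637.2 239.1  47.4] open 0.263 F [ 1.2  0.3 -1.6] q [0.21 0.49 1.67 0.   0.98 0.31]
```

View pics/d2.png

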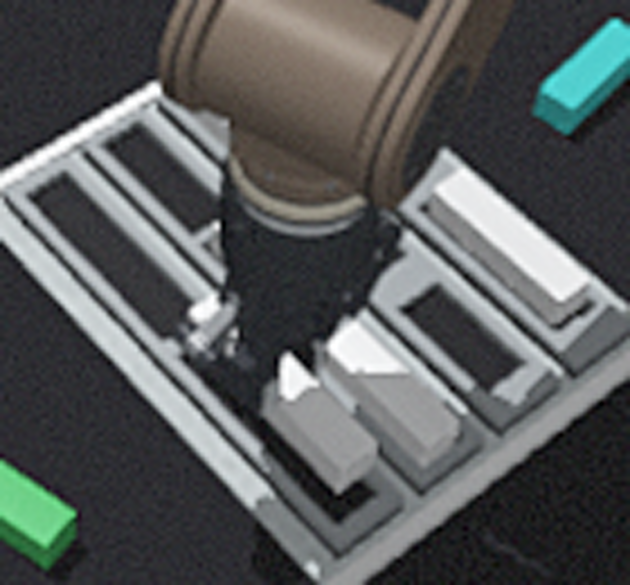

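>>> {"name": "jog_arm", "arguments": {"deltas": [[[0,0,0],[0,0.01,0],0.05],[[0,0,0],[0,0.016,0],0.05],[[0,0,0],[0,0.02,0],0.05],[[0,0,0],[0,0.021,0],0.05],[[0,0,0],[0,0.021,0],0.05]]}}

```text
time: 30.88
eef_pos: [0.6381, 0.2391, 0.0274]
tcp_rot: [0.471, -0.525, 0.526, -0.475]
contact_force: [0.5, -0.2, -2.6]
opening: 0.264
```

```bash
python3 go.py 637.5 240 25 -6
```

```text
turn [-0.005 -0.001 -0.004] shift [-0.0008  0.0024 -0.0007] rows 0.1
t 30.88 pos [638.1 239.1  27.4] open 0.264 F [ 0.5 -0.2 -2.6] q [0.21 0.52 1.68 0.   0.95 0.31]
```

Still held with no contact, and the bar's underside is at about 15.6 mm, below the rim. Lower it a little and release.

>>> {"name": "jog_arm", "arguments": {"deltas": [[[0,0,0],[0,0.003,0],0.05],[[0,0,0],[0,0.004,0],0.05],[[0,0,0],[0,0.003,0],0.3],[[0,0,0],[0,0.002,0],0.42],[[0,0,0],[0,0.001,0],0.42],[[0,0,0],[0,-0.09,0],0.42],[[0,0,0],[0,-0.09,0],0.5],[[0,0.2,0],[0,-0.09,0],0.5],[[0,0.4,0],[0.1,-0.09,0],0.5],[[0,0.6,0],[0.2,-0.09,0],0.5]]}}

```text
time: 31.72
eef_pos: [0.6302, 0.1571, 0.1202]
tcp_rot: [0.362, -0.604, 0.606, -0.37]
contact_force: [0.7, -0.2, -0.7]
opening: 0.5
```

```bash
python3 go.py 448 -220 110 -73.3
```

```text
turn [-0.004  0.797 -0.011] shift [0.4187 0.0068 0.0136] rows 10.0
t 31.72 pos [630.2 157.1 120.2] open 0.5 F [ 0.7 -0.2 -0.7] q [0.09 0.33 1.73 0.   1.07 0.57]
```

>>> {"name": "jog_arm", "arguments": {"deltas": [[[0,0.797,0],[0.418,0,0.0136],0.5],[[0,0.797,0],[0.418,0,0.0136],0.5],[[0,0.797,0],[0.418,0,0.0136],0.5],[[0,0.797,0],[0.418,0,0.0136],0.5],[[0,0.797,0],[0.418,0,0.0136],0.5],[[0,0.797,0],[0.418,0,0.0136],0.5],[[0,0.797,0],[0.418,0,0.0136],0.5],[[0,0.797,0],[0.418,0,0.0136],0.5],[[0,0.797,0],[0.418,0,0.0136],0.5],[[0,0.797,0],[0.418,0,0.0136],0.5]]}}

```text
time: 32.55
eef_pos: [0.4474, -0.2212, 0.1178]
tcp_rot: [-0.098, 0.7, -0.699, 0.107]
contact_force: [-0.1, -0.2, -0.0]
opening: 0.503
```

```bash
python3 chk.py;  python3 -c "
from meas import *
for b in bars(grab('top')): print(b)
c=grab('scene'); cv2.imwrite('pics/e1.png',c['pixels'])"; python3 go.py 448 -220 60 -73.3
```

```text
[230. 169.] c [637.3 237.3] [120.3  26.3] 84.1 z 37.9 slope deg [-3.   0.3]
[218. 188.] c [586.  271.2] [81.1 25.8] 83.3 z 38.0 slope deg [-2.2  0.4]
[254. 195.] c [570.1 175. ] [80.9 25.8] 83.4 z 37.8 slope deg [-0.8 -0.1]
[285. 219.] c [507.5  89.8] [59.6 25.2] 84.2 z 38.0 slope deg [ 0.5 -0.7]
[213. 234.] c [466.3 278.8] [52.2 24.8] 83.5 z 37.8 slope deg [-1.5 -0.6]
[232. 236.] c [460.8 227.4] [46.9 24.8] 83.5 z 38.2 slope deg [ 0.8 -0.2]
[273. 239.] c [453.8 122. ] [99.7 24.8] 83.9 z 37.9 slope deg [ 1.  -0.3]
(array([638.7, 238. ]), 121.9, 27.3, 83.5, array([231., 169.]), 0.0375)
(array([569.8, 176.5]), 81.9, 26.6, 83.8, array([253., 195.]), 0.0379)
(array([508.2,  90.5]), 61.4, 28.1, 83.4, array([285., 219.]), 0.0374)
(array([ 468.3, -215.5]), 44.2, 25.1, 26.8, array([401., 235.]), 0.0253)
(array([463.1, 256.5]), 102.0, 26.3, 83.9, array([221., 235.]), 0.0377)
(array([454.6, 122.7]), 101.4, 27.6, 83.3, array([272., 239.]), 0.0376)
turn [-0.001 -0.006 -0.013] shift [-0.0003  0.0578 -0.0021] rows 1.4
t 32.7 pos [ 447.6 -222.2  117.8] open 0.5 F [ 0.4 -0.4  0.4] q [-0.67  0.02  2.1   0.01  1.01  0.61]
```

View pics/e1.png

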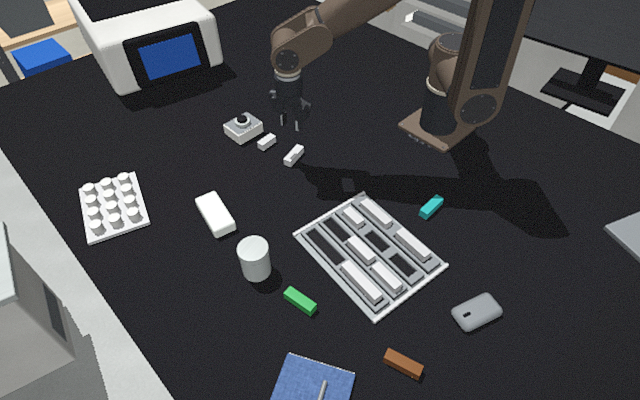

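The 120 is flat in its row, with the rest of the rack unchanged. Only the 80 at scene pixel (293,155) and the 60 at (266,142) are left on the bench.

>>> {"name": "jog_arm", "arguments": {"deltas": [[[0,0,-0.01],[0,0.04,-0.002],0.5],[[0,0,-0.01],[0,0.07,-0.002],0.5],[[0,0,-0.01],[0,0.07,-0.002],0.5],[[0,0,-0.01],[0,0.07,-0.002],0.5]]}}

```text
time: 33.03
eef_pos: [0.4472, -0.2182, 0.0466]
tcp_rot: [-0.101, 0.701, -0.699, 0.101]
contact_force: [-0.2, -0.7, 0.1]
opening: 0.499
```

```bash
python3 go.py 448 -220 9 -73.3; python3 - <<'E'
from h import *
c=grab("scene"); cv2.imwrite("pics/e2.png",cv2.resize(c["pixels"][90:190,220:340],None,fx=5,fy=5,interpolation=cv2.INTER_CUBIC))
E
```

```text
turn [ 0.002 -0.005 -0.   ] shift [-0.0002  0.0376  0.0021] rows 0.9
t 33.03 pos [ 447.2 -218.2   46.6] open 0.499 F [-0.2 -0.7  0.1] q [-0.66  0.14  2.13  0.    0.88  0.62]
```

View pics/e2.png

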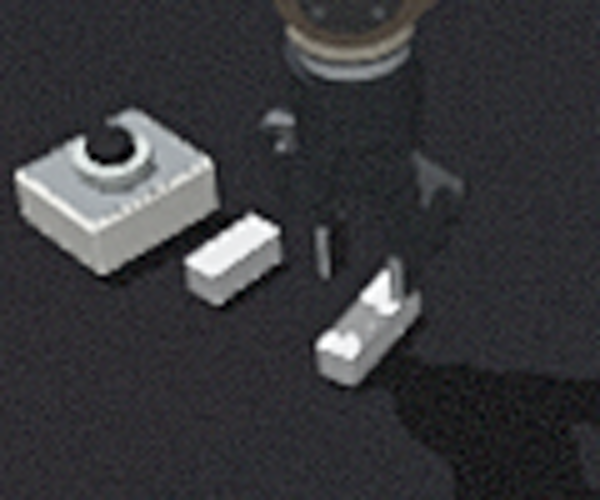

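>>> {"name": "jog_arm", "arguments": {"deltas": [[[0,0,0],[0,0.03,0.001],0.5],[[0,0,0],[0,0.038,0.001],0.5],[[0,0,0],[0,0.038,0.001],0.5],[[0,0,0],[0,0.038,0.001],0.1],[[0,0,0],[0,0.038,0.001],0.1],[[0,0,0],[0,0.038,0.001],0.1],[[0,0,0],[0,0.038,0.001],0.1],[[0,0,0],[0,0.038,0.001],0.1]], "force": 90}}

```text
time: 33.75
eef_pos: [0.4501, -0.2209, 0.0123]
tcp_rot: [0.099, -0.699, 0.701, -0.103]
contact_force: [-0.4, 2.3, 7.6]
opening: 0.262
```

>>> {"name": "jog_arm", "arguments": {"deltas": [[[0,0,0],[0,-0.1,0],0.05],[[0,0,0],[0,-0.1,0],0.05],[[0,0,0],[0,-0.1,0],0.05],[[0,0,0],[0,-0.1,0],0.05]]}}

```text
time: 34.08
eef_pos: [0.4529, -0.2234, 0.1185]
tcp_rot: [0.096, -0.696, 0.704, -0.106]
contact_force: [0.9, -0.5, -0.6]
opening: 0.266
```

```bash
python3 go.py 561.5 81.5 90 -6
```

```text
turn [-0.019 -1.179 -0.003] shift [-0.1901  0.0273 -0.2621] rows 9.4
t 34.08 pos [ 452.9 -223.4  118.5] open 0.266 F [ 0.9 -0.5 -0.6] q [-0.66  0.03  2.09  0.    1.01  0.62]
```

>>> {"name": "jog_arm", "arguments": {"deltas": [[[-0.015,-1.18,0],[-0.19,0.01,-0.262],0.05],[[-0.015,-1.18,0],[-0.19,0.01,-0.262],0.05],[[-0.015,-1.18,0],[-0.19,0.01,-0.262],0.05],[[-0.015,-1.18,0],[-0.19,0.01,-0.262],0.05],[[-0.015,-1.18,0],[-0.19,0.01,-0.262],0.05],[[-0.015,-1.18,0],[-0.19,0.01,-0.262],0.05],[[-0.015,-1.18,0],[-0.19,0.01,-0.262],0.05],[[-0.015,-1.18,0],[-0.19,0.01,-0.262],0.05],[[-0.015,-1.18,0],[-0.19,0.01,-0.262],0.05],[[-0.015,-1.18,0],[-0.19,0.01,-0.262],0.05]]}}

```text
time: 34.92
eef_pos: [0.5604, 0.0837, 0.1056]
tcp_rot: [0.475, -0.523, 0.524, -0.476]
contact_force: [-0.5, -0.3, -1.3]
opening: 0.26
```

```bash
python3 go.py 562.5 82 48 -6
```

```text
turn [-0.002  0.01  -0.   ] shift [0.0015 0.0576 0.0021] rows 1.4
t 34.92 pos [560.4  83.7 105.6] open 0.26 F [-0.5 -0.3 -1.3] q [-0.03  0.19  1.94 -0.    1.01  0.06]
```

>>> {"name": "jog_arm", "arguments": {"deltas": [[[0,0.01,0],[0.002,0.03,0.002],0.05],[[0,0.01,0],[0.002,0.055,0.002],0.05],[[0,0.01,0],[0.002,0.06,0.002],0.05],[[0,0.01,0],[0.002,0.06,0.002],0.05],[[0,0.01,0],[0.002,0.06,0.002],0.05]]}}

```text
time: 35.33
eef_pos: [0.562, 0.0814, 0.0453]
tcp_rot: [0.473, -0.525, 0.526, -0.473]
contact_force: [0.0, -0.4, -0.7]
opening: 0.261
```

```bash
python3 go.py 562.5 82 26 -6; python3 - <<'E'
from h import *
c=grab("scene"); cv2.imwrite("pics/e3.png",cv2.resize(c["pixels"][180:300,290:420],None,fx=5,fy=5,interpolation=cv2.INTER_CUBIC))
E
```

```text
turn [-0.001 -0.     0.   ] shift [-0.0006  0.0193  0.0004] rows 0.5
t 35.33 pos [562.   81.4  45.3] open 0.261 F [ 0.  -0.4 -0.7] q [-0.03  0.28  1.96 -0.    0.9   0.07]
```

View pics/e3.png

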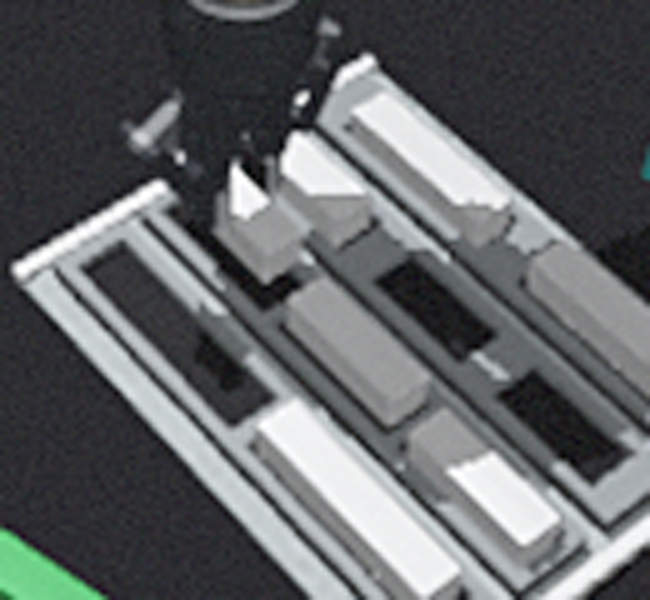

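>>> {"name": "jog_arm", "arguments": {"deltas": [[[0,0,0],[0,0.01,0],0.05],[[0,0,0],[0,0.014,0],0.05],[[0,0,0],[0,0.017,0],0.05],[[0,0,0],[0,0.018,0],0.05],[[0,0,0],[0,0.018,0],0.05]]}}

```text
time: 35.8
eef_pos: [0.5629, 0.0813, 0.0282]
tcp_rot: [0.472, -0.525, 0.526, -0.474]
contact_force: [-0.5, 0.6, -2.3]
opening: 0.262
```

```bash
python3 go.py 562.5 82 26 -6
```

```text
turn [-0.003 -0.    -0.   ] shift [-0.0006  0.0022 -0.0005] rows 0.1
t 35.8 pos [562.9  81.3  28.2] open 0.262 F [-0.5  0.6 -2.3] q [-0.03  0.31  1.96 -0.    0.87  0.07]
```

>>> {"name": "jog_arm", "arguments": {"deltas": [[[0,0,0],[0,0.003,0],0.05],[[0,0,0],[0,0.004,0],0.05],[[0,0,0],[0,0.003,0],0.3],[[0,0,0],[0,0.002,0],0.42],[[0,0,0],[0,0.001,0],0.42],[[0,0,0],[0,-0.09,0],0.42],[[0,0,0],[0,-0.09,0],0.5],[[0,0.2,0],[0,-0.09,0],0.5],[[0,0.4,0],[0.1,-0.09,0],0.5],[[0,0.6,0],[0.2,-0.09,0],0.5]]}}

```text
time: 36.63
eef_pos: [0.5552, -0.0009, 0.1207]
tcp_rot: [0.364, -0.603, 0.606, -0.369]
contact_force: [0.2, -0.9, 0.0]
opening: 0.499
```

```bash
python3 chk.py;  python3 -c "
from meas import *
for b in bars(grab('top')): print(b)"; python3 go.py 467 -330 110 -83.6
```

```text
[231. 170.] c [637.2 236.9] [121.   26.3] 84.1 z 38.0 slope deg [-0.7  0.2]
[217. 189.] c [586.  271.2] [80.8 25.7] 84.1 z 37.9 slope deg [-1.4  0.6]
[254. 195.] c [570.  175.1] [80.8 25.8] 83.7 z 37.7 slope deg [-2.1  0.7]
[222. 235.] c [463.7 254.4] [101.1  24.9] 83.9 z 37.9 slope deg [ 0.9 -0.3]
[266. 238.] c [455.5 139.2] [65.  24.6] 84.3 z 37.6 slope deg [-2.  -0.6]
(array([638.7, 238.3]), 122.3, 27.4, 83.7, array([231., 169.]), 0.0374)
(array([ 468.3, -328.4]), 62.3, 27.7, 6.4, array([444., 236.]), 0.025)
(array([464.9, 273.9]), 67.0, 26.1, 84.3, array([215., 234.]), 0.0378)
turn [-0.005  0.972 -0.003] shift [0.3273 0.0096 0.0746] rows 8.1
t 36.73 pos [554.2  -5.8 119.3] open 0.505 F [-0.   0.4  0.1] q [-0.19  0.14  1.97 -0.    1.03  0.29]
```

>>> {"name": "jog_arm", "arguments": {"deltas": [[[0,0.97,0],[0.327,0,0.0746],0.45],[[0,0.97,0],[0.327,0,0.0746],0.45],[[0,0.97,0],[0.327,0,0.0746],0.45],[[0,0.97,0],[0.327,0,0.0746],0.45],[[0,0.97,0],[0.327,0,0.0746],0.45],[[0,0.97,0],[0.327,0,0.0746],0.45],[[0,0.97,0],[0.327,0,0.0746],0.45],[[0,0.97,0],[0.327,0,0.0746],0.45],[[0,0.97,0],[0.327,0,0.0746],0.45],[[0,0.97,0],[0.327,0,0.0746],0.45]]}}

```text
time: 37.57
eef_pos: [0.4666, -0.332, 0.12]
tcp_rot: [0.037, -0.705, 0.707, -0.041]
contact_force: [0.4, 0.6, 0.3]
opening: 0.447
```

```bash
python3 chk.py;python3 go.py 467 -330 45 -84
```

```text
[231. 170.] c [637.2 236.9] [121.   26.4] 83.9 z 37.9 slope deg [-1.2  0.1]
[217. 189.] c [586.  271.2] [80.8 25.7] 84.2 z 38.0 slope deg [-0.8  0.4]
[253. 195.] c [570.  175.2] [80.2 25.6] 84.1 z 37.8 slope deg [-1.3 -0. ]
[290. 198.] c [562.2  80. ] [78.8 25.9] 84.2 z 37.4 slope deg [-1.  -0.3]
[285. 219.] c [507.6  89.7] [59.9 25. ] 83.0 z 37.7 slope deg [0.2 0.5]
[222. 235.] c [463.6 254.2] [101.4  24.7] 84.3 z 38.0 slope deg [-1.3 -0.6]
[273. 239.] c [453.5 119.6] [94.8 24.8] 83.9 z 37.8 slope deg [0.4 0.4]
turn [-0.002  0.008 -0.005] shift [ 0.0003  0.0746 -0.0002] rows 1.8
t 37.62 pos [ 466.9 -330.   119.6] open 0.45 F [ 0.6 -0.1 -0.4] q [-0.79  0.18  1.92  0.    1.04  0.66]
```

All seven racked bars are flat. The last bar is the 60 at (467,-330), next to the box.

>>> {"name": "jog_arm", "arguments": {"deltas": [[[0,0.008,0],[0,0.04,0],0.45],[[0,0.008,0],[0,0.074,0],0.45],[[0,0.008,0],[0,0.074,0],0.45],[[0,0.008,0],[0,0.074,0],0.45]]}}

```text
time: 37.95
eef_pos: [0.4664, -0.3268, 0.0435]
tcp_rot: [-0.038, 0.707, -0.705, 0.038]
contact_force: [0.8, 0.2, 0.4]
opening: 0.449
```

```bash
python3 go.py 467 -329.5 9 -84; python3 - <<'E'
from h import *
c=grab("scene"); cv2.imwrite("pics/f1.png",cv2.resize(c["pixels"][80:180,200:320],None,fx=5,fy=5,interpolation=cv2.INTER_CUBIC))
E
```

```text
turn [ 0.003  0.003 -0.001] shift [-0.0003  0.0345  0.0029] rows 0.8
t 37.95 pos [ 466.4 -326.8   43.5] open 0.449 F [0.8 0.2 0.4] q [-0.79  0.29  1.96  0.    0.9   0.67]
```

View pics/f1.png

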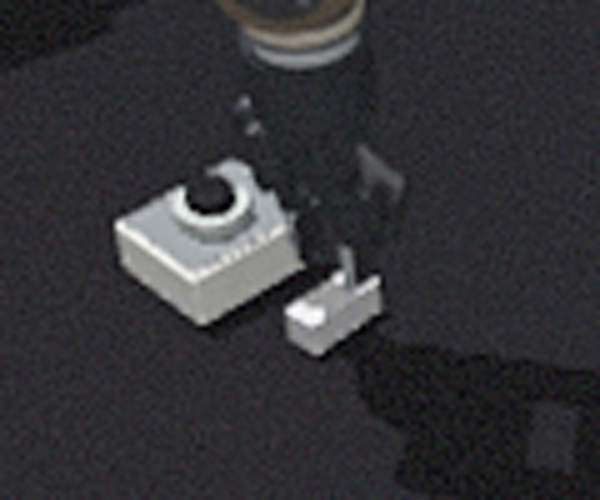

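>>> {"name": "jog_arm", "arguments": {"deltas": [[[0,0,0],[0,0.015,0.0025],0.45],[[0,0,0],[0,0.034,0.0025],0.45],[[0,0,0],[0,0.034,0.0025],0.45],[[0,0,0],[0,0.034,0.0025],0.1],[[0,0,0],[0,0.034,0.0025],0.1],[[0,0,0],[0,0.034,0.0025],0.1],[[0,0,0],[0,0.034,0.0025],0.1],[[0,0,0],[0,0.034,0.0025],0.1]], "force": 90}}

```text
time: 38.67
eef_pos: [0.4696, -0.332, 0.0142]
tcp_rot: [0.036, -0.705, 0.707, -0.04]
contact_force: [-0.0, 1.1, 6.5]
opening: 0.26
```

>>> {"name": "jog_arm", "arguments": {"deltas": [[[0,0,0],[0,-0.1,0],0.05],[[0,0,0],[0,-0.1,0],0.05],[[0,0,0],[0,-0.1,0],0.05],[[0,0,0],[0,-0.1,0],0.05]]}}

```text
time: 39.0
eef_pos: [0.4719, -0.3348, 0.1211]
tcp_rot: [0.033, -0.702, 0.71, -0.043]
contact_force: [0.9, -0.6, -0.0]
opening: 0.263
```

```bash
python3 go.py 514.5 181 90 -6
```

```text
turn [-0.021 -1.358 -0.003] shift [-0.0974  0.0257 -0.5086] rows 12.4
t 39.0 pos [ 471.9 -334.8  121.1] open 0.263 F [ 0.9 -0.6 -0. ] q [-0.79  0.18  1.92  0.    1.02  0.67]
```

>>> {"name": "jog_arm", "arguments": {"deltas": [[[-0.01,-1.2,0],[-0.09,0,-0.4],0.05],[[-0.01,-1.2,0],[-0.09,0,-0.4],0.05],[[-0.01,-1.2,0],[-0.09,0,-0.4],0.05],[[-0.01,-1.2,0],[-0.09,0,-0.4],0.05],[[-0.01,-1.2,0],[-0.09,0,-0.4],0.05],[[-0.01,-1.2,0],[-0.09,0,-0.4],0.05],[[-0.01,-1.2,0],[-0.09,0,-0.4],0.05],[[-0.01,-1.2,0],[-0.09,0,-0.4],0.05],[[-0.01,-1.2,0],[-0.09,0,-0.4],0.05],[[-0.01,-1.2,0],[-0.09,0,-0.4],0.05]]}}

```text
time: 39.83
eef_pos: [0.5173, 0.0753, 0.116]
tcp_rot: [0.431, -0.557, 0.563, -0.433]
contact_force: [0.2, -0.0, -0.5]
opening: 0.262
```

```bash
python3 go.py 514.8 181.5 60 -6
```

```text
turn [-0.009 -0.152  0.003] shift [-0.1022  0.0556 -0.0299] rows 2.9
t 39.83 pos [517.3  75.3 116. ] open 0.262 F [ 0.2 -0.  -0.5] q [-0.05  0.08  2.04 -0.    1.01  0.21]
```

>>> {"name": "jog_arm", "arguments": {"deltas": [[[-0.008,-0.152,0],[-0.102,0,-0.03],0.05],[[-0.008,-0.152,0],[-0.102,0,-0.03],0.05],[[-0.008,-0.152,0],[-0.102,0,-0.03],0.05],[[-0.008,-0.152,0],[-0.102,0.04,-0.03],0.05],[[-0.008,-0.152,0],[-0.102,0.066,-0.03],0.05],[[-0.008,-0.152,0],[-0.102,0.066,-0.03],0.05],[[-0.008,-0.152,0],[-0.102,0.066,-0.03],0.05]]}}

```text
time: 40.42
eef_pos: [0.5124, 0.181, 0.0471]
tcp_rot: [-0.476, 0.526, -0.525, 0.471]
contact_force: [0.5, 0.2, -0.5]
opening: 0.258
```

```bash
python3 go.py 514.8 181.5 28 -6; python3 - <<'E'
from h import *
c=grab("scene"); cv2.imwrite("pics/f2.png",cv2.resize(c["pixels"][180:300,310:440],None,fx=5,fy=5,interpolation=cv2.INTER_CUBIC))
E
```

```text
turn [0.005 0.    0.004] shift [-0.0008  0.0191  0.0025] rows 0.5
t 40.42 pos [512.4 181.   47.1] open 0.258 F [ 0.5  0.2 -0.5] q [ 0.15  0.23  2.01 -0.    0.9   0.26]
```

View pics/f2.png

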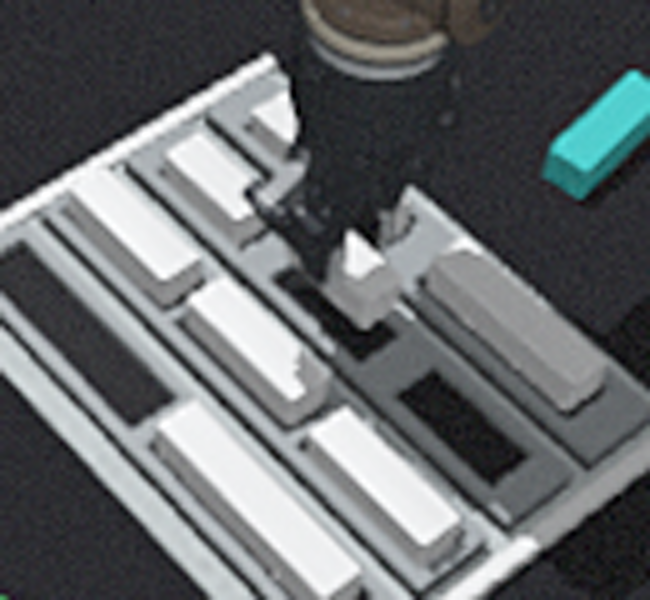

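>>> {"name": "jog_arm", "arguments": {"deltas": [[[0.005,0,0],[0,0.003,0.0022],0.05],[[0.005,0,0],[0,0.009,0.0022],0.05],[[0.005,0,0],[0,0.014,0.0022],0.05],[[0.005,0,0],[0,0.017,0.0022],0.05],[[0.005,0,0],[0,0.017,0.0022],0.05]]}}

```text
time: 40.88
eef_pos: [0.5161, 0.1805, 0.0317]
tcp_rot: [0.473, -0.524, 0.527, -0.473]
contact_force: [-0.7, -0.8, -0.7]
opening: 0.264
```

```bash
python3 go.py 514.8 181.5 28 -6
```

```text
turn [-0.003 -0.     0.003] shift [-0.0008  0.0037 -0.0014] rows 0.1
t 40.88 pos [516.1 180.5  31.7] open 0.264 F [-0.7 -0.8 -0.7] q [ 0.15  0.26  2.01 -0.01  0.86  0.26]
```

>>> {"name": "jog_arm", "arguments": {"deltas": [[[0,0,0],[0,0.002,-0.0015],0.05],[[0,0,0],[0,0.005,-0.0015],0.05],[[0,0,0],[0,0.005,-0.0015],0.05]]}}

```text
time: 41.13
eef_pos: [0.5146, 0.1807, 0.0265]
tcp_rot: [0.473, -0.524, 0.527, -0.473]
contact_force: [-0.5, -1.0, -1.4]
opening: 0.259
```

```bash
python3 go.py 514.8 181.5 28 -6
```

```text
turn [-0.003 -0.001  0.003] shift [-0.0009 -0.0015  0.0001] rows 0.0
t 41.13 pos [514.6 180.7  26.5] open 0.259 F [-0.5 -1.  -1.4] q [ 0.15  0.27  2.02 -0.01  0.85  0.26]
```

>>> {"name": "jog_arm", "arguments": {"deltas": [[[0,0,0],[0,0,0],0.05],[[0,0,0],[0,0,0],0.3],[[0,0,0],[0,0,0],0.42],[[0,0,0],[0,0,0],0.42],[[0,0,0],[0,-0.09,0],0.42],[[0,0,0],[0,-0.09,0],0.42],[[0,0.2,0],[0,-0.1,0],0.3],[[0,0.4,0],[0.1,-0.1,0],0.1],[[0,0.6,0],[0.2,-0.1,0],0],[[0,0.6,0],[0.3,-0.1,0],0]]}}

```text
time: 41.97
eef_pos: [0.5013, 0.056, 0.128]
tcp_rot: [0.326, -0.625, 0.629, -0.328]
contact_force: [1.0, -1.1, -0.5]
opening: -0.003
```

```bash
python3 go.py 482 -427 130 -60
```

```text
turn [-0.007  0.438 -0.001] shift [ 4.073e-01 -2.000e-04  2.603e-01] rows 11.6
t 41.97 pos [501.3  56.  128. ] open -0.003 F [ 1.  -1.1 -0.5] q [-0.09  0.02  2.08 -0.    1.04  0.52]
```

>>> {"name": "jog_arm", "arguments": {"deltas": [[[0,0.438,0],[0.407,0,0.26],0],[[0,0.438,0],[0.407,0,0.26],0],[[0,0.438,0],[0.407,0,0.26],0],[[0,0.438,0],[0.407,0,0.26],0],[[0,0.438,0],[0.407,0,0.26],0],[[0,0.438,0],[0.407,0,0.26],0],[[0,0.438,0],[0.407,0,0.26],0],[[0,0.438,0],[0.407,0,0.26],0],[[0,0.438,0],[0.407,0,0.26],0]]}}

```text
time: 42.72
eef_pos: [0.4858, -0.3201, 0.1295]
tcp_rot: [0.181, -0.681, 0.685, -0.185]
contact_force: [0.7, 0.4, 0.6]
opening: -0.001
```

```bash
python3 chk.py; python3 - <<'E'
from h import *
c=grab("top"); im=c["pixels"]; cv2.imwrite("pics/g1.png",cv2.resize(im[145:270,180:330],None,fx=5,fy=4.8,interpolation=cv2.INTER_CUBIC))
c2=grab("scene"); cv2.imwrite("pics/g2.png",c2["pixels"])
for n,d in (("top0.npz",0),("scene0.npz",0)):
    c=dict(np.load(n)); im=c["pixels"].astype(int); P=cloud(c)
    # dark button on the box: low value pixels with z>.055 near the box
    m=(P[...,2]>.057)&(abs(P[...,0]-.483)<.05)&(abs(P[...,1]+.427)<.05)&(P[...,2]<.075)
    v,u=np.nonzero(m); k=im[v,u].max(1)<90
    v,u=v[k],u[k]; print(n,len(u),u.mean().round(1),v.mean().round(1),((u.min()+u.max())/2,(v.min()+v.max())/2),P[v,u].mean(0).round(4),cast(c,[((u.min()+u.max())/2,(v.min()+v.max())/2)],.063).round(4))
E
python3 go.py 482 -427 90 -60
```

```text
[231. 170.] c [637.2 236. ] [119.2  26.1] 83.9 z 38.0 slope deg [-2.  0.]
[218. 189.] c [585.8 270.5] [82.3 26. ] 84.1 z 37.8 slope deg [-1.8  0.2]
[254. 195.] c [570.1 175.1] [80.8 25.8] 83.7 z 37.5 slope deg [ 2.7 -0.2]
[289. 198.] c [562.  80.] [78.9 26. ] 83.8 z 37.8 slope deg [-1.4  0.6]
[251. 216.] c [515.2 180. ] [23.7 58. ] 0.5 z 37.7 slope deg [ 1.  -0.2]
[285. 219.] c [507.5  89.5] [59.6 25.3] 82.4 z 37.8 slope deg [-2.5 -0.2]
[222. 235.] c [463.8 254.5] [100.7  24.8] 83.5 z 38.1 slope deg [-0.4  0.1]
[272. 239.] c [453.8 122. ] [99.6 24.6] 84.3 z 38.0 slope deg [ 0.  -0.4]
top0.npz 75 486.0 228.8 (np.float64(486.5), np.float64(229.5)) [ 0.4848 -0.4244  0.0634] [[ 0.483  -0.4259  0.063 ]]
scene0.npz 60 241.6 118.7 (np.float64(241.5), np.float64(118.5)) [ 0.487  -0.4257  0.0631] [[ 0.4865 -0.4266  0.063 ]]
turn [-0.007 -0.004 -0.003] shift [0.0562 0.04   0.0898] rows 2.7
t 42.87 pos [ 485.9 -321.   129.5] open -0.0 F [0.9 0.8 0.6] q [-0.76  0.19  1.89  0.    1.05  0.29]
```

View pics/g1.png

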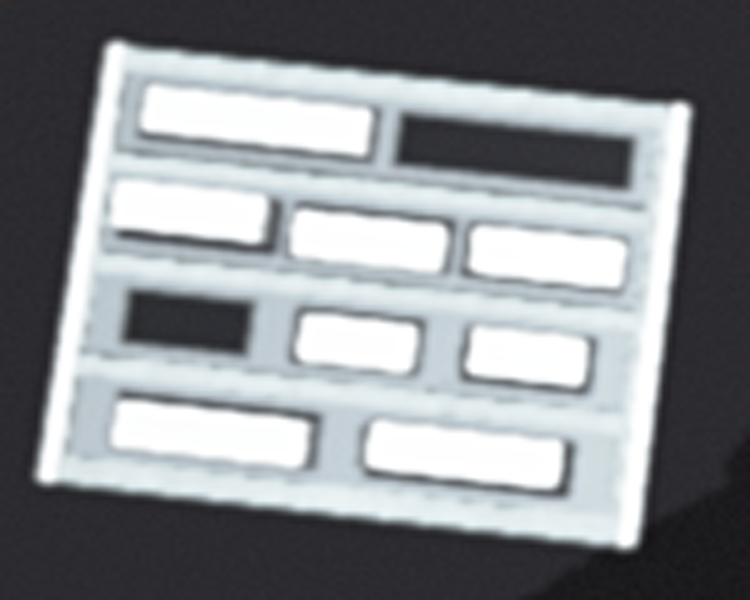

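View pics/g2.png

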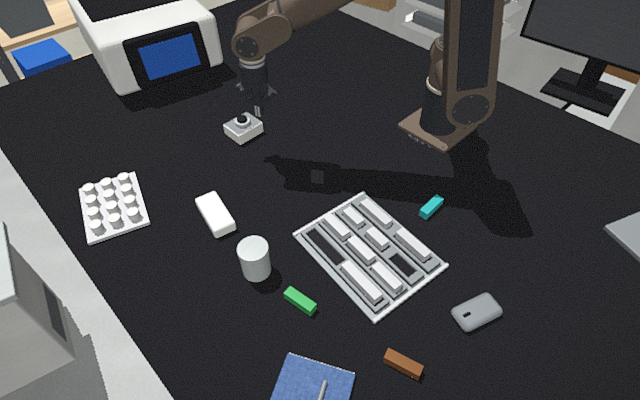

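All eight bars are in the right rows and flat; the top view shows only the empty pockets dark. Next I press the button at about (485,-426), top at 63 mm, with the fingers shut.

>>> {"name": "jog_arm", "arguments": {"deltas": [[[0,0,0],[0.056,0,0.09],0],[[0,0,0],[0.056,0,0.09],0],[[0,0,0],[0.056,0,0.09],0],[[0,0,0],[0.056,0.03,0.09],0],[[0,0,0],[0.056,0.05,0.09],0],[[0,0,0],[0.056,0.05,0.09],0],[[0,0,0],[0.056,0.05,0.09],0]]}}

```text
time: 43.45
eef_pos: [0.4818, -0.4248, 0.0784]
tcp_rot: [0.181, -0.683, 0.684, -0.183]
contact_force: [-0.3, 0.8, 1.3]
opening: 0.002
```

```bash
python3 go.py 484 -427 57 -60; python3 - <<'E'
from h import *
c=grab("scene"); cv2.imwrite("pics/h1.png",cv2.resize(c["pixels"][60:160,190:310],None,fx=5,fy=5,interpolation=cv2.INTER_CUBIC))
E
```

```text
turn [-0.003 -0.003 -0.003] shift [-0.0007  0.0214  0.0029] rows 0.5
t 43.45 pos [ 481.8 -424.8   78.4] open 0.002 F [-0.3  0.8  1.3] q [-0.88  0.37  1.76  0.    1.    0.17]
```

View pics/h1.png

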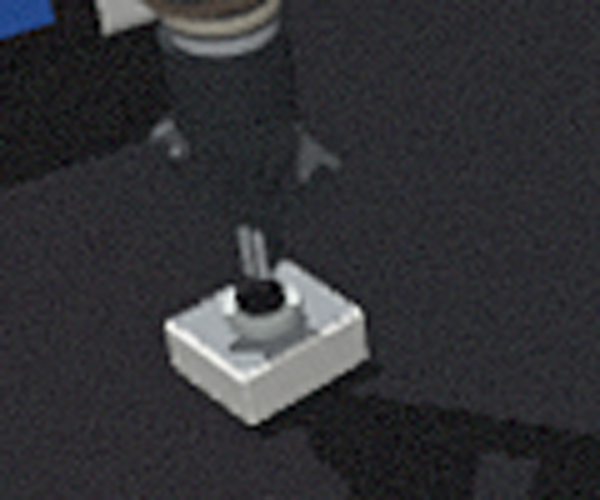

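The fingers are centred over the button. Lowering in small steps.

>>> {"name": "jog_arm", "arguments": {"deltas": [[[0,0,0],[0,0.008,0.002],0],[[0,0,0],[0,0.014,0.002],0],[[0,0,0],[0,0.016,0.002],0],[[0,0,0],[0,0.016,0.002],0],[[0,0,0],[0,0.016,0.002],0]]}}

```text
time: 43.92
eef_pos: [0.4839, -0.4276, 0.0644]
tcp_rot: [0.181, -0.681, 0.685, -0.184]
contact_force: [-0.6, 0.1, 0.1]
opening: 0.004
```

>>> {"name": "jog_arm", "arguments": {"deltas": [[[0,0,0],[0,0.003,0],0],[[0,0,0],[0,0.006,0],0],[[0,0,0],[0,0.008,0],0],[[0,0,0],[0,0.008,0],0]]}}

```text
time: 44.25
eef_pos: [0.4844, -0.4281, 0.0573]
tcp_rot: [0.18, -0.681, 0.686, -0.184]
contact_force: [-0.4, 1.3, 4.1]
opening: -0.0
```

>>> {"name": "jog_arm", "arguments": {"deltas": [[[0,0,0],[0,0.002,0],0],[[0,0,0],[0,0.003,0],0],[[0,0,0],[0,0.003,0],0],[[0,0,0],[0,0.003,0],0]]}}

```text
time: 44.58
eef_pos: [0.4845, -0.4282, 0.057]
tcp_rot: [0.181, -0.681, 0.685, -0.184]
contact_force: [-4.1, 5.3, 12.6]
opening: -0.002
```

The force rose to 12.6 N and the TCP hardly moved, so the button is on its stop. Retracting.

>>> {"name": "jog_arm", "arguments": {"deltas": [[[0,0,0],[0,0,0],0],[[0,0,0],[0,-0.01,0],0],[[0,0,0],[0,-0.05,0],0],[[0,0,0],[0,-0.12,0],0],[[0,0,0],[0,-0.12,0],0],[[0,0,0],[0,-0.12,0],0],[[0,0,0],[0,-0.12,0],0],[[0,0,0],[0.05,-0.15,0.1],0],[[0,0,0],[0.05,-0.15,0.1],0],[[0,0,0],[0.05,-0.15,0.1],0]]}}

```text
time: 45.42
eef_pos: [0.4892, -0.54, 0.205]
tcp_rot: [0.181, -0.682, 0.684, -0.183]
contact_force: [0.0, -0.0, 0.5]
opening: -0.004
```

```bash
python3 chk.py; python3 go.py 482 -427 90 -60; python3 - <<'E'
from h import *
c=grab("top"); P=cloud(c); print("button",np.round(np.median(P[226:232,483:490].reshape(-1,3),0),4)); cv2.imwrite("pics/i1.png",c["pixels"])
c=grab("scene"); cv2.imwrite("pics/i2.png",c["pixels"])
E
```

```text
[232. 170.] c [637.1 236.9] [121.   26.4] 83.9 z 38.0 slope deg [-0.2  0. ]
[218. 189.] c [585.9 270.3] [82.7 25.7] 84.2 z 37.8 slope deg [ 0.2 -0.6]
[254. 195.] c [569.8 175.3] [80.5 25.8] 83.4 z 37.8 slope deg [ 0.4 -0.1]
[290. 198.] c [562.3  79.8] [79.1 25.6] 84.2 z 37.7 slope deg [-3.5  0.3]
[251. 216.] c [514.1 179.6] [60.3 25. ] 84.2 z 37.8 slope deg [-1.2 -0.2]
[285. 219.] c [507.5  90.3] [58.7 25.2] 84.2 z 38.0 slope deg [-1.6  0.6]
[222. 235.] c [463.6 254.4] [101.1  24.9] 83.8 z 38.0 slope deg [0.2 0.4]
[273. 239.] c [453.7 121.6] [99.  24.8] 83.9 z 37.8 slope deg [1.3 0.1]
turn [-0.011 -0.006 -0.001] shift [-0.0532  0.1161 -0.1082] rows 4.0
t 45.47 pos [ 488.6 -546.3  207.2] open -0.003 F [-1.1 -1.7  1.7] q [-0.98  0.42  1.45  0.    1.26  0.07]
button [ 0.4855 -0.4247  0.0634]
```

View pics/i1.png

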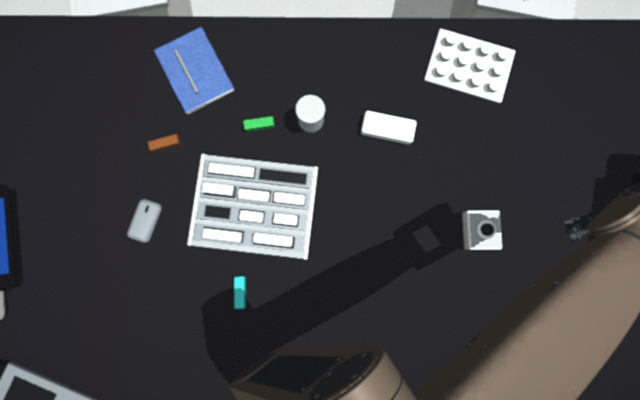

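View pics/i2.png

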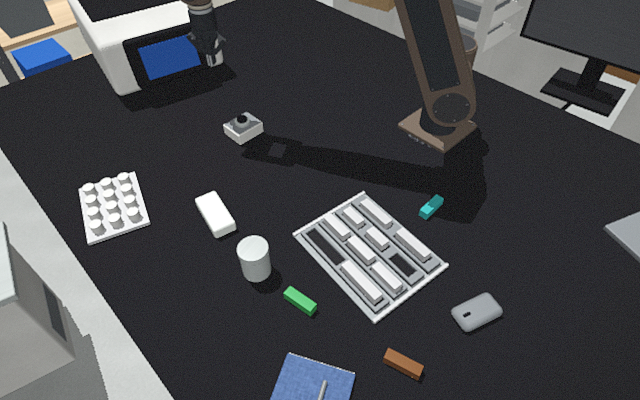

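The button is up again (top at 63.4 mm), all eight bars are flat in their rows, and the jar, mouse and adapter have not moved. I let the arm settle, then hand in.

>>> {"name": "jog_arm", "arguments": {"deltas": [[[0,0,0],[0,0,0],0],[[0,0,0],[0,0,0],0],[[0,0,0],[0,0,0],0]]}}

```text
time: 45.82
eef_pos: [0.4887, -0.539, 0.2032]
tcp_rot: [-0.181, 0.684, -0.683, 0.183]
contact_force: [-0.0, -0.1, 0.4]
opening: 0.002
```

```bash
python3 chk.py | awk '{print $0}' ; python3 -c "
from plant import ctrl
print(ctrl.sign_off())"
```

```text
[231. 170.] c [637.  236.9] [121.   26.6] 83.8 z 38.1 slope deg [-0.4  0.3]
[218. 189.] c [585.9 270.7] [82.  25.6] 83.8 z 37.9 slope deg [-0.1 -1.2]
[254. 195.] c [570.  175.1] [80.8 25.8] 83.7 z 37.9 slope deg [-3.1  0.3]
[289. 198.] c [562.1  80.1] [78.5 25.8] 83.8 z 37.9 slope deg [0.3 0.4]
[251. 216.] c [514.  179.7] [60.3 25.3] 84.2 z 37.6 slope deg [-1.8 -0. ]
[285. 219.] c [507.6  89.8] [59.8 25.1] 83.4 z 37.7 slope deg [ 0.3 -0.3]
[221. 235.] c [463.7 254.6] [100.8  24.9] 83.9 z 38.0 slope deg [-2.4  0.6]
[272. 239.] c [453.8 122. ] [99.7 24.8] 83.9 z 37.9 slope deg [ 1.4 -0.3]
the job is handed in; nothing more can be done
None
```

All eight bars present (two 60, three 80, two 100, one 120) are in pockets of the right rows, and the job is handed in at about 46 s of the 208 s allowed. I moved the 80 and the 60 that were in the 120 row, placed the five bars from the bench, and left the 100 that was already correct. One placement went wrong: the first 60 landed on a rim, tilted about 17°. I needed two tries to reseat it, and it then lay flat.

After the last bar was in, I pressed the button with the fingers shut until it stopped; the force rose from about 4 N to 12.6 N with almost no further travel.

**Last checks:**
- **Bars:** every bar's top is at 37.6–38.1 mm, which matches a bar lying on the pocket floor, and all lie within about 1° of the row direction.
- **Slopes:** single depth readings across a bar's width scatter by up to 3.5°, which is just over the 3° limit. They change sign from reading to reading, so I take this as camera noise, but they don't confirm level to better than that.
- **Side to side:** the two cameras disagree by about 2–3 mm on the rack position. The 80s sit off-centre, by up to about 5 mm at the worst reading, within the 8 mm allowed.
- **Button:** it is up again, top at 63.4 mm.
- **Everything else:** the jar, mouse, adapter and coloured look-alikes are where they started, and the arm is clear of everything.

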